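# Charge the ball mill from the sorting tray

## Robot

A 7-joint arm with a two-finger parallel gripper is mounted at the origin on the work surface. World frame = base frame: x ahead of the robot, y to its left, z up, the work surface at z = 0. Lengths are in mm, angles in degrees, forces in N, time in s.
With the tool pointing down it reaches from about 400 to 850 mm from the base axis. Payload 10.4 kg.
Tool frame: the origin (TCP) lies midway between the tips of the shut fingers; the grasp point (between the pads) lies 19 mm behind it (manip.tcp_to_grasp is the distance from the TCP to the grasp point, in mm); z points along the fingers, x is the direction in which the jaws open and shut, and the axes are right-handed (so a half turn about z gives the same grasp; the last joint's range is limited). The gripper opens to 85 mm and grips with 20 to 120 N. Pads are 22 mm wide; open, the fingers measure 114 mm over their backs; the gripper's body (76 mm by 85 mm) begins 54 mm behind the grasp point. The pads swing forward as they close: fully open they stand 13 mm farther back than shut.
Start: joints at [-77.67, 19.034, -3.707, 83.658, 1.238, 77.344, -5.071], TCP at [147.213, 607.437, 231.338] pointing down, gripper open.
Joint ranges: [-148.97, 148.97], [-28.65, 121.19], [-84.17, 76.75], [9.2, 138.47], [-72.65, 252.65], [3.7, 117.97], [-149.18, 149.18]. Speed limits (degrees/s): [127.2, 127.2, 159.86, 159.86, 180, 180, 180].

## Interface

Orientations are given as [roll, pitch, yaw] about the fixed x, y, z axes, in that order (R = Rz(yaw) Ry(pitch) Rx(roll)).
In Python, from cell import manip, snapshot, finish_job gives the robot as it stands. The module is installed in compiled form; this text tells all that it offers.
- The arm moves only by the tool move_arm, never from a script. Its argument "series" is a list that holds one entry, the list of rows, each a list of 4 numbers: the shift along the tool's x, y, z as a fraction of full scale, then the turn about the tool's z as a fraction of full scale. A call has 1 to 8 rows; each row shifts and turns the commanded pose from where the row before left it, along the tool's axes as they then stand; what a row does not reach is not made up. Full scale, the value 1, is 250 mm for a shift and 90 degrees for a turn. A row lasts 1/8 s, in which the tool goes at most 62.5 mm and 10.7 degrees, less where a joint would pass 70% of its speed; a pose out of reach is approached as far as the arm can. A call with a number of a shift or a turn outside -1 to 1 is refused whole. A call with a gripper value outside its range is refused whole. "claw" is the opening, from -1 (shut) to 1 (fully open), so that 0 is half open, set as the call begins (left out, the last holds). The fingers move at their own pace and stop on an object; "grip_force" is the grip in N (left out, the last holds). Time passes only in rows, so rows that do not move let the fingers close. It gives the time, the measured TCP pose, the force and the opening at its end, in the units of the state.
- manip.sense(): the state, without advancing time (a new reading comes with each control period).
- snapshot(name): name is "scene" or "top" or "wrist"; returns a dict with "pixels" (420x560x3 uint8, red, green, blue), "fx", "fy", "cx", "cy" (pixels), "k1" (the pictures are not rectified: a ray, as slopes to the right and down, at radius r is drawn at 1 + k1 r^2 times it, then the intrinsics apply), "pose" (4x4, takes a point from camera to world coordinates); the wrist camera has in their place "hand_eye" (4x4, takes a point from camera to tool coordinates, whose origin is the TCP and whose axes are the tool frame's). Camera axes: x right, y down, z forward; pixel columns grow to the right and rows downward; lengths in mm; the calibration is good to about 2 mm. A picture is of the moment at which its call begins: read the wrist's pose just before it. There is no depth.
- finish_job(): hands the job in, once; it reports no verdict.
The state is a dict: "time": time; "joints": joint angles; "joint_velocities": joint speeds; "joint_torque": joint torques, N m; "position": TCP position; "ee_rot": TCP orientation; "ft_force": force on the tool from outside, world axes, zero at the start; "torque": the same for the moment, N m; "gripper_width": finger opening in mm.
Only numpy, scipy, OpenCV 4.12 (cv2) and the standard library are available. Lean on these libraries where they do the work, as an engineer would, in place of code of your own. Each camera call takes 0.05 s, during which the arm holds its last target.

## Task

Load the mill: lift the divided tray by its black post and tip it on the corner of the blue balls, so that all three blue balls run out through their rim gap into the steel grinding bowl and every other ball stays in its own bay; do not touch any ball with the gripper. Stand the tray flat on its mat again. Once the bowl is loaded, slide the mill's speed slider to the green mark and let go, leaving the petri dish and the marker pen where they lie.

Things in the scene. Friction and masses are not known exactly. Their poses are not given: they have to be found in the camera images.
- tray: Loose cream square tray, 170 x 170 mm, 0.25 to 0.5 kg, on the grey mat. Origin: centre of its underside; z up; x and y parallel to its sides. Outer walls 42 mm high, 4 mm thick, and a cross of dividers alike on its x and y axes make four square bays, all one colour. At each outer corner the walls stop 42 mm short of the corner: a rim gap about 54 mm clear through which that bay empties.
- post_top (a point): Centre of the top of the tray's handle: a square black post in the middle of the tray, 26 mm thick, its top 100 mm above the tray's underside, to be gripped near its top from above. The post is turned 45 degrees: its flat faces look along the tray's diagonals.
- blue_lip (a point): Tip of the floor at the outer corner of the blue balls' bay, where they run out: at (85, 85, 21) mm in the tray's frame, 120 mm from the tray's middle. Its axes are the tray's.
- bay_floor (a point): Middle of the floor of the blue balls' bay (40, 40, 14) mm in the tray's frame. Every bay's floor slopes 6 degrees down from its outer corner to the middle. Balls roll out only once the tray leans about 12 to 20 degrees towards their corner; at 40 degrees all of them run out, while those of the other bays gather against a divider or wall.
- mat: Flat grey-blue mat, 250 x 250 x 4 mm, fixed to the bench; the tray belongs on it. Origin: centre of its underside (z = 0).
- mill: White ball mill, 260 (x) x 220 (y) mm, its deck 70 mm high; fixed to the bench. Origin: centre of its underside. Its x axis points from the slider side (which faces the robot) to the bowl side.
- bowl_in (a point): Centre of the inner floor of the mill's open steel grinding bowl; at (35, 0, 76) mm in the mill's frame. The bowl is fixed in the mill, about 92 mm wide inside at the floor, 126 mm at the rim, 134 mm outside at the rim.
- bowl_rim (a point): Centre of the bowl's mouth, at rim height: 120 mm above the bench, 44 mm above the inner floor.
- speed_top (a point): Centre of the top of the black grip of the mill's speed slider; the grip is 28 (mill's x) x 20 (mill's y) x 40 mm tall, its top 124.5 mm above the bench. It slides on an aluminium track 40 mm wide, 150 mm long and 14 mm high on the deck, along the mill's y at x = -92 mm. Takes about 2 N, stays where it is left.
- speed (a joint): Travel of the speed slider along the mill's +y, 0 to 0.10 m. At 0 the grip's centre is at y = -50 mm in the mill's frame, at 0.10 at y = +50 mm.
- mark: Small upright green block, 14 x 8 (y) x 18 mm, fixed on the deck at the front edge, beside the track (x = -122 mm in the mill's frame): the set mark. Axes parallel to the mill's. The slider is at the mark when grip and mark have the same y in the mill's frame. Origin: centre of its underside.
- blue1: Loose milling ball, blue glazed ceramic, 18 mm across, 12 to 24 g; one of 3 that start in the +x +y bay of the tray. Origin: its centre.
- blue2: Loose milling ball, blue glazed ceramic, 18 mm across, 12 to 24 g; one of 3 that start in the +x +y bay of the tray. Origin: its centre.
- blue3: Loose milling ball, blue glazed ceramic, 18 mm across, 12 to 24 g; one of 3 that start in the +x +y bay of the tray. Origin: its centre.
- red1: Loose milling ball, dark red agate, 18 mm across, 12 to 24 g; one of 2 that start in the -x +y bay of the tray. Origin: its centre.
- red2: Loose milling ball, dark red agate, 18 mm across, 12 to 24 g; one of 2 that start in the -x +y bay of the tray. Origin: its centre.
- steel1: Loose milling ball, dark grey steel, 18 mm across, 12 to 24 g; one of 2 that start in the -x -y bay of the tray. Origin: its centre.
- steel2: Loose milling ball, dark grey steel, 18 mm across, 12 to 24 g; one of 2 that start in the -x -y bay of the tray. Origin: its centre.
- amber1: Loose milling ball, amber yellow glass, 18 mm across, 12 to 24 g; one of 2 that start in the +x -y bay of the tray. Origin: its centre.
- amber2: Loose milling ball, amber yellow glass, 18 mm across, 12 to 24 g; one of 2 that start in the +x -y bay of the tray. Origin: its centre.
- petri: Bystander: closed clear petri dish, 94 mm across, 20 mm high, loose. Origin: centre of its underside.
- marker: Bystander: white and red marker pen lying on the bench, 130 mm long, 13 mm thick, loose. Origin: centre of its underside.
There are look-alikes about, which are no part of the job. What is meant by the tray is not pink, and is the larger of those in its own colour.

How it is judged (in metres and radians):
On the way, in this order (a step that is already met when the one before it is completed fails the run):
1. all three blue balls lie in the grinding bowl (horizontal distance between each of blue1, blue2, blue3 and bowl_in below 0.06 m and z of blue1 in the frame of bowl_in between 0 and 0.042 m and z of blue2 in the frame of bowl_in between 0 and 0.042 m and z of blue3 in the frame of bowl_in between 0 and 0.042 m), for 0.3 s.
2. with the balls in the bowl, the slider stands at the green mark (all of step 1 and y of speed_top in the frame of mark between -0.005 and 0.005 m), for 0.2 s.
At the end, for the whole second after the job is handed in: All three blue balls are in the grinding bowl, below its rim; the slider's grip is within 5 mm of the green mark along the track; the tray stands flat on the mat, upright, at rest and with its centre within 50 mm of the mat's centre; the other six balls are each in the bay they started in (all of step 2 and x of red1 in the frame of tray between -0.09 and 0 m and y of red1 in the frame of tray between 0 and 0.09 m and z of each of red1, red2, steel1, steel2, amber1, amber2 in the frame of tray below 0.05 m and x of red2 in the frame of tray between -0.09 and 0 m and y of red2 in the frame of tray between 0 and 0.09 m and x of steel1 in the frame of tray between -0.09 and 0 m and y of steel1 in the frame of tray between -0.09 and 0 m and x of steel2 in the frame of tray between -0.09 and 0 m and y of steel2 in the frame of tray between -0.09 and 0 m and x of amber1 in the frame of tray between 0 and 0.09 m and y of amber1 in the frame of tray between -0.09 and 0 m and x of amber2 in the frame of tray between 0 and 0.09 m and y of amber2 in the frame of tray between -0.09 and 0 m and horizontal distance between tray and mat below 0.05 m and angle between tray's own z axis and vertical below 0.06 rad and height (world z) of tray below 0.009 m and linear speed of tray below 0.02 m/s); the robot touches nothing.
It fails at once if the gripper touches a ball (contact force between the fingers and blue1 above 0.3 N or contact force between the fingers and blue2 above 0.3 N or contact force between the fingers and blue3 above 0.3 N or contact force between the fingers and red1 above 0.3 N or contact force between the fingers and red2 above 0.3 N or contact force between the fingers and steel1 above 0.3 N or contact force between the fingers and steel2 above 0.3 N or contact force between the fingers and amber1 above 0.3 N or contact force between the fingers and amber2 above 0.3 N).
It fails at once if a ball other than the blue ones leaves the tray (distance between any of red1, red2, steel1, steel2, amber1, amber2 and tray above 0.14 m).
It fails at once if the petri dish or the marker pen is moved by more than 20 mm (distance of any of petri, marker from where it was at the start of the episode above 0.02 m).
It also fails if it takes over 69 s, if anything falls off the work surface, if the arm or the gripper's body presses on something with over 40 N, if the wrist force passes 120 N, or if a joint passes its speed limit or range.

## Working session

There is one attempt and no reset: what is moved stays moved. The work goes in short steps, Python scripts to look and compute and a tool call to move; the robot and the scene stay as the last step left them, time stands still between calls to the robot, and variables do not carry over. Pictures are saved under pics/ and viewed, and the job is handed in when it is done.

Besides the shell and the picture viewer there is one more tool, called as name([rows], argument=value, ...), one row to a line, values as JSON. move_arm: Moves the arm, as the interface text tells. Shift numbers are shares of 250 mm and turn numbers shares of 90 degrees, none past 1 either way. Its arguments: {"type":"object","properties":{"series":{"type":"array","items":{"type":"array","items":{"type":"array","items":{"type":"number"}}}},"claw":{"type":"number"},"grip_force":{"type":"number"}},"required":["series"]}

```bash
mkdir -p pics; cat > h.py <<'E'
import numpy as np, cv2
from cell import manip, snapshot, finish_job
def cam(n):
    s=manip.sense(); d=snapshot(n)
    if n=='wrist':
        from scipy.spatial.transform import Rotation as R
        T=np.eye(4);T[:3,:3]=R.from_euler('xyz',s['ee_rot'],degrees=True).as_matrix();T[:3,3]=s['position']
        d['pose']=T@np.array(d['hand_eye'])
    d['pose']=np.array(d['pose']);np.savez(f'{n}.npz',**{k:v for k,v in d.items()})
    return d
def save(d,f): cv2.imwrite('pics/'+f,cv2.cvtColor(np.asarray(d['pixels']),cv2.COLOR_RGB2BGR))
def K(d): return np.array([[d['fx'],0,d['cx']],[0,d['fy'],d['cy']],[0,0,1]],float),np.array([d['k1'],0,0,0],float)
def plane(d,px,z):
    k,dc=K(d);p=cv2.undistortPoints(np.array(px,float).reshape(-1,1,2),k,dc).reshape(-1,2)
    P=np.array(d['pose']);r=(P[:3,:3]@np.c_[p,np.ones(len(p))].T).T;o=P[:3,3]
    return o+r*((z-o[2])/r[:,2])[:,None]
def proj(d,X):
    k,dc=K(d);P=np.linalg.inv(np.array(d['pose']))
    return cv2.projectPoints(np.array(X,float).reshape(-1,1,3),cv2.Rodrigues(P[:3,:3])[0],P[:3,3],k,dc)[0].reshape(-1,2)
def load(n):
    z=np.load(f'{n}.npz');return {k:z[k] for k in z}
E
python3 - <<'E'
from h import *
print(manip.sense())
for n in ['scene','top','wrist']:
    d=cam(n);save(d,n+'0.png');print(n,d['fx'],d['cx'],d['cy'],d['k1'],np.round(d['pose'],3).tolist())
E
```

```text
{'time': 0.0, 'joints': array([-77.67106306,  19.07239849,  -3.70978018,  83.70543581,
         1.23614346,  77.34341668,  -5.07150283]), 'joint_velocities': array([-0.00485808, -0.04630506, -0.04724486, -0.00075657,  0.03413016,
        0.01086146, -0.1047847 ]), 'joint_torque': array([ 4.57377373e-04, -6.25437999e+01,  4.96324373e-02, -3.91612887e+01,
        1.62603561e-02,  9.81750054e-03, -2.48290945e-05]), 'position': array([147.09727407, 607.05822211, 230.51617046]), 'ee_rot': array([1.79998538e+02, 8.14596217e-02, 7.63788221e+01]), 'ft_force': array([-0.2599346 , -0.33709492, -0.36131549]), 'torque': array([ 0.00466072,  0.03687645, -0.044876  ]), 'gripper_width': 85.75527755455953}
scene 413.9147775169178 277.40302036013577 211.17978832741485 -0.10681131049996724 [[-0.877, 0.359, -0.319, 805.048], [0.479, 0.641, -0.6, 742.973], [-0.011, -0.679, -0.734, 932.491], [0.0, 0.0, 0.0, 1.0]]
top 434.7848037066436 289.2541841256043 207.5051663626653 -0.032849614582950167 [[-0.003, -0.998, 0.067, 372.84], [-1.0, 0.002, -0.006, 94.854], [0.006, -0.067, -0.998, 1145.675], [0.0, 0.0, 0.0, 1.0]]
wrist 340.2516817167335 279.24808820437687 209.36497050998295 -0.03408501911333873 [[0.234, 0.919, 0.317, 66.528], [0.972, -0.221, -0.077, 627.554], [-0.001, 0.326, -0.945, 372.307], [0.0, 0.0, 0.0, 1.0]]
```

View pics/scene0.png

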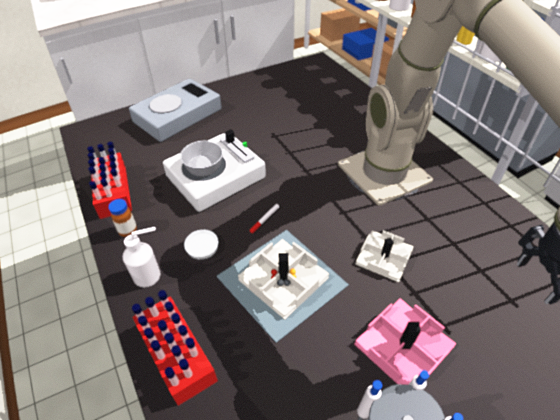

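View pics/top0.png

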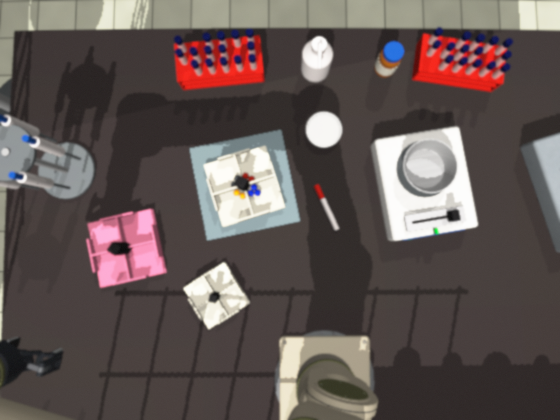

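View pics/wrist0.png

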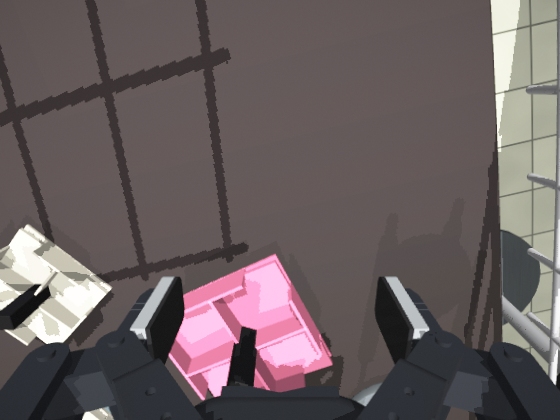

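```bash
python3 - <<'E'
from h import *
t=load('top');p=t['pixels'];s=load('scene')['pixels']
a=cv2.resize(p[125:245,185:305],None,fx=5,fy=5,interpolation=cv2.INTER_CUBIC)
cv2.imwrite('pics/tcrop.png',a[:,:,::-1])
b=cv2.resize(p[120:250,365:485],None,fx=4.6,fy=4.6,interpolation=cv2.INTER_CUBIC)
cv2.imwrite('pics/mcrop.png',b[:,:,::-1])
c=cv2.resize(s[225:345,210:350],None,fx=5,fy=5,interpolation=cv2.INTER_CUBIC)
cv2.imwrite('pics/scrop.png',c[:,:,::-1])
hsv=cv2.cvtColor(p,cv2.COLOR_RGB2HSV)
def cen(m,off=(0,0)):
    n,l,st,ce=cv2.connectedComponentsWithStats(m.astype(np.uint8))
    return [(tuple(np.round(ce[i],1)),st[i,4]) for i in range(1,n) if st[i,4]>5]
print('green',cen((hsv[...,0]>45)&(hsv[...,0]<75)&(hsv[...,1]>130)&(hsv[...,2]>60)))
mat=(hsv[...,0]>90)&(hsv[...,0]<115)&(hsv[...,1]>30)&(hsv[...,1]<140)&(hsv[...,2]>70); mat[:,:180]=0;mat[:,310:]=0;mat[:120]=0;mat[260:]=0
c,_=cv2.findContours(mat.astype(np.uint8),0,1);c=max(c,key=cv2.contourArea);r=cv2.minAreaRect(c);print('mat',r);q=cv2.boxPoints(r);print(q,plane(t,q,4).round(1).tolist(), plane(t,[r[0]],4))
cr=(hsv[...,1]<60)&(hsv[...,2]>150);cr[:,:195]=0;cr[:,295:]=0;cr[:135]=0;cr[235:]=0
c,_=cv2.findContours(cr.astype(np.uint8),0,1);c=max(c,key=cv2.contourArea);r=cv2.minAreaRect(c);q=cv2.boxPoints(r);print('tray',r,q.tolist(),plane(t,q,46).round(1).tolist(),plane(t,[r[0]],46))
m=(hsv[...,1]<50)&(hsv[...,2]>150);m[:,:365]=0;m[:,485:]=0;m[:120]=0;m[250:]=0
c,_=cv2.findContours(m.astype(np.uint8),0,1);c=max(c,key=cv2.contourArea);r=cv2.minAreaRect(c);q=cv2.boxPoints(r);print('mill',r,q.tolist(),plane(t,q,70).round(1).tolist(),plane(t,[r[0]],70))
E
```

```text
green [((np.float64(435.7), np.float64(230.8)), np.int32(15))]
mat ((244.09616088867188, 184.4807891845703), (93.1551742553711, 94.1357421875), 78.69007110595703)
[[188.80771 148.03847]
 [281.1154  129.57695]
 [299.3846  220.92311]
 [207.07693 239.38463]] [[609.1, 354.2, 4.0], [658.4, 108.7, 4.0], [414.6, 61.0, 4.0], [366.8, 303.0, 4.0]] [[511.22935673 206.62130741   4.        ]]
tray ((244.26104736328125, 184.7574920654297), (92.83737182617188, 94.19707489013672), 79.11447143554688) [[189.24392700195312, 148.0684814453125], [281.7460632324219, 130.27960205078125], [299.2781677246094, 221.44650268554688], [206.77603149414062, 239.23538208007812]] [[600.3, 343.5, 46.0], [646.0, 106.5, 46.0], [411.8, 62.5, 46.0], [367.4, 296.1, 46.0]] [[505.42921291 202.08687715  46.        ]]
mill ((425.7040710449219, 183.06591796875), (104.15609741210938, 88.07965087890625), 79.82449340820312) [[373.1566162109375, 139.58724975585938], [459.85089111328125, 124.0267333984375], [478.25152587890625, 226.54458618164062], [391.5572509765625, 242.1051025390625]] [[616.2, -123.5, 70.0], [656.7, -345.1, 70.0], [396.9, -383.5, 70.0], [359.1, -165.0, 70.0]] [[ 506.07556517 -253.69270714   70.        ]]
```

View pics/tcrop.png

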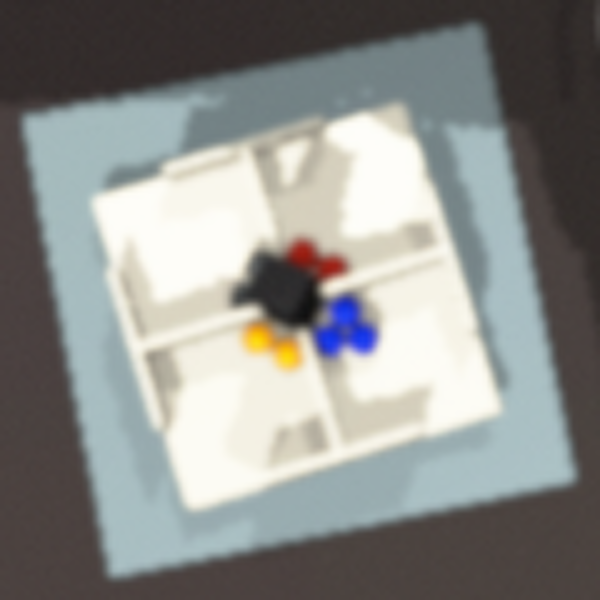

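View pics/mcrop.png

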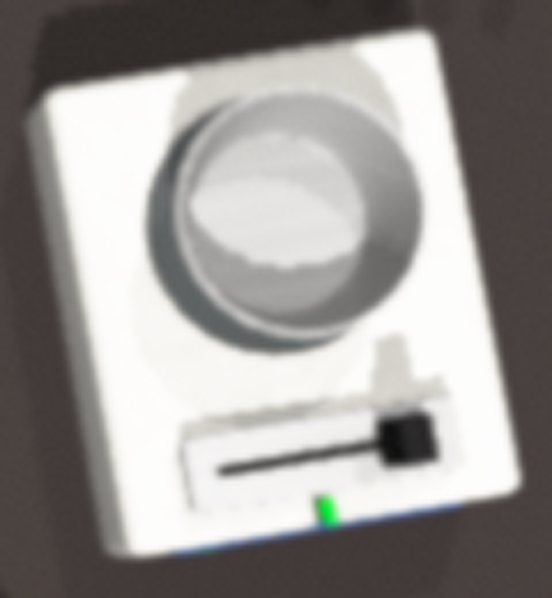

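View pics/scrop.png

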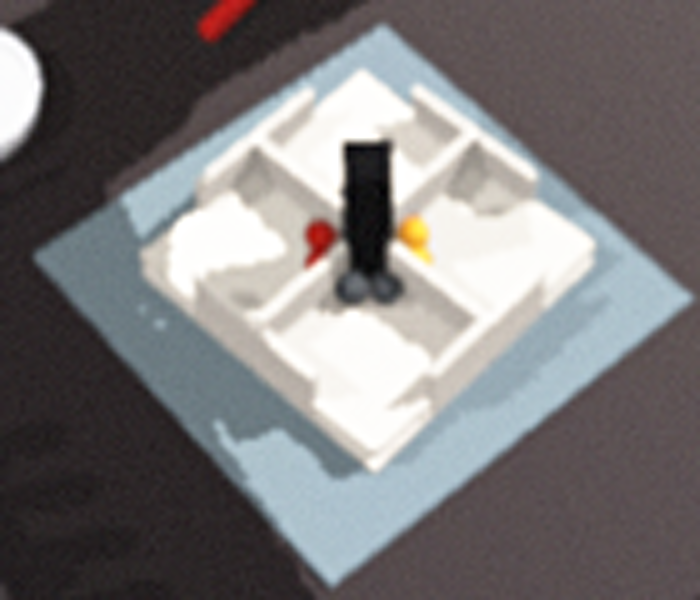

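```bash
python3 - <<'E'
from h import *
t=load('top')
c=np.array([[500,412],[405,103],[93,198],[190,510]])/5+[185,125]-.4
w=plane(t,c,25);print('tray corners B,R,S,A',w.round(1).tolist(),'c',w.mean(0).round(1))
for i,j in((0,2),(1,3)):
  v=w[i]-w[j];print(np.hypot(*v[:2]),np.degrees(np.arctan2(v[1],v[0])))
post=np.array([[290,290]])/5+[185,125]-.4
print('post',plane(t,post,104))
f=lambda q:np.array(q)/4.6+[365,120]-.4
m=plane(t,f([[46,90],[436,28],[521,492],[128,555]]),70);print('mill',m.round(1).tolist(),m.mean(0))
for i in range(4):
  v=m[(i+1)%4]-m[i];print(np.hypot(*v[:2]),np.degrees(np.arctan2(v[1],v[0])))
print('rim',plane(t,f([[299,214]]),120),'floor',plane(t,f([[275,227]]),76))
print('slider top',plane(t,f([[412,436]]),124.5),'mark',plane(t,f([[326,510]]),88))
E
```

```text
tray corners B,R,S,A [[449.9, 99.7, 25.0], [611.7, 149.0, 25.0], [562.0, 311.3, 25.0], [399.7, 259.5, 25.0]] c [505.8 204.8  25. ]
239.45637372840207 -117.91705493826917
239.09245812395105 -27.529420824263713
post [[503.67686013 200.45931787 104.        ]]
mill [[617.3, -127.1, 70.0], [652.4, -343.7, 70.0], [396.8, -382.5, 70.0], [363.7, -167.3, 70.0]] [ 507.56116515 -255.15540473   70.        ]
219.40834952639796 -80.80538586388555
258.4552628754979 -171.3781686449692
217.74254780980164 98.75216271699729
256.76252355261914 8.991231728715873
rim [[ 540.69230123 -247.94200485  120.        ]] floor [[ 540.77344695 -249.32783299   76.        ]]
slider top [[ 424.65276394 -302.25056414  124.5       ]] mark [[ 387.26882709 -269.13858031   88.        ]]
```

move_arm([
  [[0.25,0,0,0],[0.25,0,0,0],[0.25,0,0,0],[0.25,0,0,0],[0.25,0,0,0],[0.25,0,0,0],[0.25,0,0,0]],
])

```text
time: 1.02
position: [205.5, 856.4, 206.8]
ee_rot: [179.0, 0.6, 77.7]
ft_force: [-1.7, 1.0, -0.1]
gripper_width: 85.4
```

move_arm([
  [[0.25,0,0,0],[0.25,0,0,0],[0.25,0,0,0],[0.25,0,0,0],[0.25,0,0,0],[0.25,0,0,0],[0.25,0,0,0],[0,0,0,0]],
])

```text
time: 2.02
position: [241.1, 926.6, 155.6]
ee_rot: [-179.7, -8.4, 75.3]
ft_force: [0.5, -1.4, -0.1]
gripper_width: 85.5
```

```bash
python3 -c "
from h import *
s=manip.sense();print(s['joints'].round(1),s['position'].round(1),s['ee_rot'].round(2))"
```

```text
[-81.9  75.   70.1   9.3 -68.6  93.4   2.3] [241.1 926.6 155.6] [-179.74   -8.36   75.34]
```

move_arm([
  [[0.25,0,0,0],[0.25,0,0,0],[0.25,0,0,0],[0.25,0,0,0],[0.25,0,0,0],[0.25,0,0,0]],
])

```text
time: 2.78
position: [262.1, 1009.8, 181.8]
ee_rot: [-179.6, -23.4, 75.2]
ft_force: [-0.7, -0.9, -0.3]
gripper_width: 85.2
```

```bash
python3 -c "
from h import *
s=manip.sense();print(s['joints'].round(1),s['position'].round(1),s['ee_rot'].round(2))"
```

```text
[-81.9  75.1  72.7   9.3 -72.   78.6   2.4] [ 262.1 1009.8  181.8] [-179.55  -23.37   75.24]
```

```bash
cat >> h.py <<'E'
from scipy.spatial.transform import Rotation as Ro
def st():
    s=manip.sense();R=Ro.from_euler('xyz',s['ee_rot'],degrees=True).as_matrix()
    z=R[:,2];x=R[:,0];y=R[:,1]
    print('t',round(s['time'],2),'J',s['joints'].round(1).tolist(),'P',s['position'].round(1).tolist(),'F',s['ft_force'].round(1).tolist(),'w',round(s['gripper_width'],1))
    print('tilt %.2f az %.1f'%(np.degrees(np.arccos(-z[2])),np.degrees(np.arctan2(z[1],z[0]))),'x-axis az %.1f el %.2f'%(np.degrees(np.arctan2(x[1],x[0])),np.degrees(np.arcsin(x[2]))))
    return s,R
def go(R,dw):
    v=R.T@np.array(dw,float)/250;n=int(np.ceil(np.linalg.norm(v)/0.24));print('tool frac total',v.round(4),'rows',n,'each',(v/max(n,1)).round(4))
E
python3 -c "
from h import *
s,R=st();go(R,np.array([200,650,330])-s['position'])"
```

```text
t 2.77 J [-81.9, 75.1, 72.7, 9.3, -72.0, 78.6, 2.4] P [262.1, 1009.8, 181.8] F [-0.7, -0.9, -0.3] w 85.2
tilt 23.37 az 76.4 x-axis az 75.2 el 23.37
tool frac total [-1.1004  0.1178 -1.1223] rows 7 each [-0.1572  0.0168 -0.1603]
```

move_arm([
  [[-0.157,0.017,-0.16,0],[-0.157,0.017,-0.16,0],[-0.157,0.017,-0.16,0],[-0.157,0.017,-0.16,0],[-0.157,0.017,-0.16,0],[-0.157,0.017,-0.16,0],[-0.157,0.017,-0.16,0],[0,0,0,0]],
])

```text
time: 3.78
position: [209.6, 703.7, 319.6]
ee_rot: [-179.7, -23.9, 75.3]
ft_force: [0.7, -0.2, 0.3]
gripper_width: 85.4
```

```bash
python3 -c "
from h import *
s,R=st();go(R,np.array([200,650,330])-s['position'])"
```

```text
t 3.77 J [-130.3, 29.3, 75.9, 85.9, -37.8, 64.7, 23.1] P [209.6, 703.7, 319.6] F [0.7, -0.2, 0.3] w 85.4
tilt 23.93 az 75.9 x-axis az 75.3 el 23.93
tool frac total [-0.1818  0.0168 -0.1264] rows 1 each [-0.1818  0.0168 -0.1264]
```

```bash
python3 -c "
from h import *
s,R=st();go(R,np.array([232,442,320])-s['position']);go(R,[-.465*250,-.885*250,0])"
```

```text
t 3.77 J [-130.3, 29.3, 75.9, 85.9, -37.8, 64.7, 23.1] P [209.6, 703.7, 319.6] F [0.7, -0.2, 0.3] w 85.4
tilt 23.93 az 75.9 x-axis az 75.3 el 23.93
tool frac total [-0.9039  0.3507 -0.4046] rows 5 each [-0.1808  0.0701 -0.0809]
tool frac total [-0.8904 -0.2268 -0.394 ] rows 5 each [-0.1781 -0.0454 -0.0788]
```

move_arm([
  [[-0.18,0.07,-0.081,0],[-0.18,0.07,-0.081,0],[-0.18,0.07,-0.081,0],[-0.18,0.07,-0.081,0],[-0.18,0.07,-0.081,0],[-0.178,-0.045,-0.079,0],[-0.178,-0.045,-0.079,0],[0,0,0,0]],
])

```text
time: 4.78
position: [184.9, 430.6, 325.7]
ee_rot: [-179.4, -21.6, 74.5]
ft_force: [0.9, -0.1, -0.5]
gripper_width: 85.3
```

```bash
python3 -c "
from h import *
s,R=st();go(R,[-.465*250,-.885*250,0])"
```

```text
t 4.78 J [-116.7, -28.4, 31.9, 114.9, 19.2, 68.6, -14.3] P [184.9, 430.6, 325.7] F [0.9, -0.1, -0.5] w 85.3
tilt 21.59 az 76.2 x-axis az 74.5 el 21.58
tool frac total [-0.9085 -0.216  -0.357 ] rows 5 each [-0.1817 -0.0432 -0.0714]
```

move_arm([
  [[-0.18,-0.045,-0.07,0],[-0.18,-0.045,-0.07,0],[-0.18,-0.045,-0.06,0],[-0.18,-0.045,-0.05,0],[-0.18,-0.045,-0.04,0],[-0.18,-0.045,-0.03,0]],
])

```text
time: 5.52
position: [146.3, 363.6, 319.1]
ee_rot: [-178.8, -20.3, 75.6]
ft_force: [-1.1, -0.7, 0.8]
gripper_width: 85.0
```

```bash
python3 -c "
from h import *
s,R=st();go(R,[-.465*250,-.885*250,0])"
```

```text
t 5.53 J [-50.3, -28.5, -14.6, 119.4, -12.8, 68.9, 14.0] P [146.3, 363.6, 319.1] F [-1.1, -0.7, 0.8] w 85.0
tilt 20.29 az 79.0 x-axis az 75.6 el 20.26
tool frac total [-0.9125 -0.2376 -0.332 ] rows 5 each [-0.1825 -0.0475 -0.0664]
```

move_arm([
  [[-0.18,-0.045,-0.065,0],[-0.18,-0.045,-0.065,0],[-0.18,-0.045,-0.05,0],[-0.18,-0.045,-0.04,0],[-0.18,-0.045,-0.03,0],[-0.18,-0.045,-0.02,0]],
])

```text
time: 6.28
position: [110.8, 297.3, 220.7]
ee_rot: [-171.3, -10.4, 73.5]
ft_force: [1.3, -1.0, 2.0]
gripper_width: 85.5
```

```bash
python3 -c "
from h import *
s,R=st();go(R,[-.465*250,-.885*250,0])"
```

```text
t 6.28 J [-48.7, -28.6, -13.1, 129.8, -18.0, 70.6, 18.5] P [110.8, 297.3, 220.7] F [1.3, -1.0, 2.0] w 85.5
tilt 13.54 az 113.5 x-axis az 73.5 el 10.45
tool frac total [-0.9644 -0.2187 -0.1465] rows 5 each [-0.1929 -0.0437 -0.0293]
```

```bash
python3 -c "
from h import *
s,R=st();go(R,[20,-150,110])"
```

```text
t 6.28 J [-48.7, -28.6, -13.1, 129.8, -18.0, 70.6, 18.5] P [110.8, 297.3, 220.7] F [1.3, -1.0, 2.0] w 85.5
tilt 13.54 az 113.5 x-axis az 73.5 el 10.45
tool frac total [-0.4636  0.1643 -0.564 ] rows 4 each [-0.1159  0.0411 -0.141 ]
```

move_arm([
  [[-0.115,0.04,-0.14,0],[-0.115,0.04,-0.14,0],[-0.115,0.04,-0.14,0],[-0.115,0.04,-0.14,0]],
])

```text
time: 6.78
position: [136.9, 250.3, 256.9]
ee_rot: [-168.6, -6.8, 75.1]
ft_force: [1.5, 0.1, 0.2]
gripper_width: 85.5
```

```bash
python3 -c "
from h import *
s,R=st();go(R,[0,-100,0]);d=cam('scene');save(d,'s1.png')"
```

```text
t 6.78 J [-28.7, -28.5, -17.8, 125.1, -21.9, 82.9, 34.2] P [136.9, 250.3, 256.9] F [1.5, 0.1, 0.2] w 85.5
tilt 13.28 az 134.7 x-axis az 75.1 el 6.82
tool frac total [-0.3839  0.0914 -0.0653] rows 2 each [-0.1919  0.0457 -0.0326]
```

View pics/s1.png

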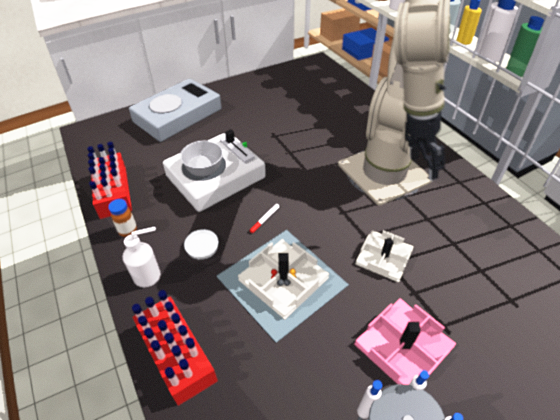

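move_arm([
  [[-0.19,0.045,-0.03,0],[-0.19,0.045,-0.03,0]],
])

```text
time: 7.08
position: [146.1, 215.0, 245.1]
ee_rot: [-166.7, -5.7, 75.8]
ft_force: [-0.6, 0.7, 0.1]
gripper_width: 85.2
```

```bash
python3 -c "
from h import *
s,R=st();go(R,[0,-100,0])"
```

```text
t 7.08 J [-30.3, -28.5, -11.5, 127.1, -19.6, 84.5, 38.6] P [146.1, 215.0, 245.1] F [-0.6, 0.7, 0.1] w 85.2
tilt 14.41 az 142.9 x-axis az 75.8 el 5.72
tool frac total [-0.3859  0.0866 -0.0601] rows 2 each [-0.1929  0.0433 -0.0301]
```

```bash
python3 -c "
from h import *
d=load('scene')
for n,p in dict(bluebox=(365,42),brown=(340,25),railtop=(380,15),postbase=(375,85),cabtop=(130,5),cabbot=(290,65),scale=(175,110),bottles=(470,20),rail2=(500,90)).items():
  print(n,[plane(d,[p],z)[0][:2].round(0).tolist() for z in (0,200,400)])
print(d['pose'][:3,3])"
```

```text
bluebox [[-554.0, -833.0], [-263.0, -495.0], [29.0, -157.0]]
brown [[-564.0, -1070.0], [-271.0, -681.0], [23.0, -292.0]]
railtop [[-854.0, -1082.0], [-498.0, -690.0], [-143.0, -299.0]]
postbase [[-329.0, -468.0], [-86.0, -208.0], [157.0, 51.0]]
cabtop [[362.0, -2014.0], [457.0, -1422.0], [552.0, -831.0]]
cabbot [[-95.0, -803.0], [98.0, -472.0], [291.0, -140.0]]
scale [[495.0, -712.0], [561.0, -400.0], [628.0, -88.0]]
bottles [[-1301.0, -800.0], [-849.0, -469.0], [-397.0, -138.0]]
rail2 [[-810.0, -179.0], [-464.0, 19.0], [-117.0, 216.0]]
[805.04770759 742.97299588 932.4914108 ]
```

```bash
cat >> h.py <<'E'
def plan(R,dw,turn=0,n=None):
    """world shift dw with turn (deg about tool z, + as tool) spread on n rows"""
    dw=np.array(dw,float)
    if n is None: n=int(max(np.ceil(np.linalg.norm(dw)/58),np.ceil(abs(turn)/10),1))
    out=[]
    for i in range(n):
        v=R.T@dw/n/250; out.append([round(float(a),3) for a in v]+[round(turn/90/n,4)])
        R=R@Ro.from_euler('z',turn/n,degrees=True).as_matrix()
    print(n,'rows',out if turn else out[0]);return R
E
python3 -c "
from h import *
s,R=st();R=plan(R,np.array([420,230,450])-s['position'],50,6)
R=plan(R,[30,-430,50],53.5,8)"
```

```text
t 7.08 J [-30.3, -28.5, -11.5, 127.1, -19.6, 84.5, 38.6] P [146.1, 215.0, 245.1] F [-0.6, 0.7, 0.1] w 85.2
tilt 14.41 az 142.9 x-axis az 75.8 el 5.72
6 rows [[0.068, 0.14, -0.167, 0.0926], [0.087, 0.129, -0.167, 0.0926], [0.105, 0.115, -0.167, 0.0926], [0.121, 0.098, -0.167, 0.0926], [0.134, 0.08, -0.167, 0.0926], [0.144, 0.06, -0.167, 0.0926]]
8 rows [[-0.087, 0.19, -0.059, 0.0743], [-0.064, 0.198, -0.059, 0.0743], [-0.041, 0.205, -0.059, 0.0743], [-0.017, 0.208, -0.059, 0.0743], [0.007, 0.209, -0.059, 0.0743], [0.032, 0.206, -0.059, 0.0743], [0.056, 0.201, -0.059, 0.0743], [0.079, 0.193, -0.059, 0.0743]]
```

move_arm([
  [[0.068,0.14,-0.167,0.0926],[0.087,0.129,-0.167,0.0926],[0.105,0.115,-0.167,0.0926],[0.121,0.098,-0.167,0.0926],[0.134,0.08,-0.167,0.0926],[0.144,0.06,-0.167,0.0926]],
])

```text
time: 7.82
position: [426.3, 221.4, 450.5]
ee_rot: [-167.5, 6.4, 25.5]
ft_force: [-0.8, 1.1, 0.9]
gripper_width: 85.2
```

move_arm([
  [[-0.087,0.19,-0.059,0.0743],[-0.064,0.198,-0.059,0.0743],[-0.041,0.205,-0.059,0.0743],[-0.017,0.208,-0.059,0.0743],[0.007,0.209,-0.059,0.0743],[0.032,0.206,-0.059,0.0743],[0.056,0.201,-0.059,0.0743],[0.079,0.193,-0.059,0.0743]],
])

```text
time: 8.82
position: [443.7, -209.3, 490.7]
ee_rot: [-177.7, 13.2, -28.4]
ft_force: [1.4, 0.4, -0.3]
gripper_width: 85.3
```

```bash
python3 -c "
from h import *
s,R=st();R=plan(R,np.array([60,-650,520])-s['position'])"
```

```text
t 8.82 J [13.0, 11.8, 12.2, 63.5, -6.2, 117.9, -5.6] P [443.7, -209.3, 490.7] F [1.4, 0.4, -0.3] w 85.3
tilt 13.40 az 141.7 x-axis az -28.4 el -13.21
11 rows [-0.048, 0.207, -0.008, 0.0]
```

move_arm([
  [[-0.048,0.207,-0.008,0],[-0.048,0.207,-0.008,0],[-0.048,0.207,-0.008,0],[-0.048,0.207,-0.008,0],[-0.048,0.207,-0.008,0],[-0.048,0.207,-0.008,0],[-0.048,0.207,-0.008,0],[-0.048,0.207,-0.008,0]],
])

```text
time: 9.82
position: [162.5, -527.9, 497.0]
ee_rot: [-178.1, 12.6, -28.1]
ft_force: [0.6, 0.3, 1.1]
gripper_width: 85.5
```

```bash
python3 -c "
from h import *
s,R=st();R=plan(R,np.array([60,-650,520])-s['position']);print(R.round(2));go(R,[0,-200,0])"
```

```text
t 9.82 J [39.4, 21.5, 40.7, 54.9, -6.0, 117.9, 48.5] P [162.5, -527.9, 497.0] F [0.6, 0.3, 1.1] w 85.5
tilt 12.75 az 143.2 x-axis az -28.1 el -12.61
3 rows [-0.05, 0.207, -0.027, 0.0]
[[ 0.86 -0.48 -0.18]
 [-0.46 -0.88  0.13]
 [-0.22 -0.03 -0.98]]
tool frac total [ 0.3679  0.7025 -0.1058] rows 4 each [ 0.092   0.1756 -0.0264]
```

```bash
python3 -c "
from h import *
s,R=st();R=plan(R,np.array([30,-700,520])-s['position'],0,4);plan(R,[0,-60,0])"
```

```text
t 9.82 J [39.4, 21.5, 40.7, 54.9, -6.0, 117.9, 48.5] P [162.5, -527.9, 497.0] F [0.6, 0.3, 1.1] w 85.5
tilt 12.75 az 143.2 x-axis az -28.1 el -12.61
4 rows [-0.04, 0.214, -0.022, 0.0]
2 rows [0.055, 0.105, -0.016, 0.0]
```

move_arm([
  [[-0.04,0.214,-0.022,0],[-0.04,0.214,-0.022,0],[-0.04,0.214,-0.022,0],[-0.04,0.214,-0.022,0],[0.11,0.21,-0.032,0],[0.11,0.21,-0.032,0],[0.11,0.21,-0.032,0]],
])

```text
time: 10.7
position: [15.8, -789.5, 430.8]
ee_rot: [174.3, 8.5, -28.0]
ft_force: [-0.6, 0.7, 1.6]
gripper_width: 85.5
```

```bash
python3 -c "
from h import *
s,R=st();plan(R,[0,-60,0],0,1)"
```

```text
t 10.7 J [77.6, 54.1, 41.7, 9.5, -26.2, 117.9, 62.7] P [15.8, -789.5, 430.8] F [-0.6, 0.7, 1.6] w 85.5
tilt 10.24 az -173.7 x-axis az -28.0 el -8.49
1 rows [0.111, 0.213, 0.005, 0.0]
```

move_arm([
  [[0.11,0.21,-0.03,0],[0.11,0.21,-0.03,0],[0.11,0.21,-0.03,0],[0.11,0.21,-0.03,0]],
])

```text
time: 11.2
position: [10.4, -805.8, 405.3]
ee_rot: [179.6, -1.3, -28.0]
ft_force: [0.5, -0.3, 1.9]
gripper_width: 85.8
```

```bash
python3 -c "
from h import *
s,R=st();plan(R,[0,-60,0],0,1)"
```

```text
t 11.2 J [82.1, 58.6, 76.8, 9.3, -72.7, 117.9, 63.9] P [10.4, -805.8, 405.3] F [0.5, -0.3, 1.9] w 85.8
tilt 1.38 az -47.1 x-axis az -28.0 el 1.30
1 rows [0.113, 0.212, 0.004, 0.0]
```

```bash
python3 -c "
from h import *
s,R=st();c=np.array([np.cos(np.radians(-107)),np.sin(np.radians(-107)),0]);plan(R,740*c+[0,0,420]-s['position']);plan(R,c*60,0,1)"
```

```text
t 11.2 J [82.1, 58.6, 76.8, 9.3, -72.7, 117.9, 63.9] P [10.4, -805.8, 405.3] F [0.5, -0.3, 1.9] w 85.8
tilt 1.38 az -47.1 x-axis az -28.0 el 1.30
5 rows [-0.197, 0.016, -0.016, 0.0]
1 rows [0.046, 0.236, 0.003, 0.0]
```

move_arm([
  [[-0.197,0.016,-0.016,0],[-0.197,0.016,-0.016,0],[-0.197,0.016,-0.016,0],[-0.197,0.016,-0.016,0],[-0.197,0.016,-0.016,0],[0,0,0,0]],
])

```text
time: 11.95
position: [-218.1, -706.6, 422.4]
ee_rot: [179.4, -1.2, -28.3]
ft_force: [0.6, -1.4, 0.1]
gripper_width: 85.3
```

```bash
python3 -c "
from h import *
s,R=st()"
```

```text
t 11.95 J [81.3, 48.1, 74.1, 39.1, -52.4, 112.4, 93.7] P [-218.1, -706.6, 422.4] F [0.6, -1.4, 0.1] w 85.3
tilt 1.38 az -56.3 x-axis az -28.3 el 1.21
```

move_arm([
  [[0.046,0.236,0.0,0],[0.046,0.236,0.0,0],[0.046,0.236,0.0,0],[0.046,0.236,0.0,0],[0.046,0.236,0.0,0],[0.046,0.236,0.0,0],[0.046,0.236,0.0,0],[0,0,0,0]],
])

```text
time: 12.95
position: [-232.6, -775.9, 380.9]
ee_rot: [-179.2, -0.5, -27.9]
ft_force: [-0.3, 0.8, 0.2]
gripper_width: 85.6
```

```bash
python3 -c "
from h import *
s,R=st();c=np.array([np.cos(np.radians(-107)),np.sin(np.radians(-107)),0]);plan(R,c*60,0,1)"
```

```text
t 12.95 J [99.6, 60.3, 76.7, 9.2, -72.6, 117.9, 81.5] P [-232.6, -775.9, 380.9] F [-0.3, 0.8, 0.2] w 85.6
tilt 0.97 az 29.7 x-axis az -27.9 el 0.52
1 rows [0.046, 0.236, -0.003, 0.0]
```

move_arm([
  [[0.03,0.13,0.2,0],[0.03,0.13,0.2,0],[0.03,0.13,0.2,0],[0.046,0.2,0.12,0],[0.046,0.236,0.0,0],[0.046,0.236,0.0,0],[0.046,0.236,0.0,0]],
])

```text
time: 13.82
position: [-271.0, -921.3, 160.7]
ee_rot: [171.3, -2.5, -27.8]
ft_force: [0.5, 0.3, -0.3]
gripper_width: 85.6
```

```bash
python3 -c "
from h import *
s,R=st();c=np.array([np.cos(np.radians(-107)),np.sin(np.radians(-107)),0]);plan(R,c*60,0,1)"
```

```text
t 13.82 J [100.0, 75.0, 73.6, 9.2, -72.6, 93.2, 80.9] P [-271.0, -921.3, 160.7] F [0.5, 0.3, -0.3] w 85.6
tilt 9.07 az -102.1 x-axis az -27.8 el 2.47
1 rows [0.045, 0.233, 0.038, 0.0]
```

move_arm([
  [[0.0,0.24,0.0,0],[0.0,0.24,0.0,0],[0.0,0.24,0.0,0],[0.0,0.24,0.0,0],[0.0,0.24,0.0,0]],
])

```text
time: 14.45
position: [-341.0, -971.3, 173.9]
ee_rot: [159.6, -4.4, -27.4]
ft_force: [-0.5, 0.0, -1.6]
gripper_width: 85.3
```

```bash
python3 -c "
from h import *
s,R=st()"
```

```text
t 14.45 J [103.2, 75.2, 72.3, 9.2, -72.6, 81.1, 84.0] P [-341.0, -971.3, 173.9] F [-0.5, 0.0, -1.6] w 85.3
tilt 20.82 az -105.8 x-axis az -27.4 el 4.37
```

```bash
python3 -c "
from h import *
s,R=st();p=s['position'];w=np.array([0,-700,340.]);R=plan(R,w-p,-12.4,8)
w2=np.array([400,-350,340.]);plan(R,w2-w,0)"
```

```text
t 14.45 J [103.2, 75.2, 72.3, 9.2, -72.6, 81.1, 84.0] P [-341.0, -971.3, 173.9] F [-0.5, 0.0, -1.6] w 85.3
tilt 20.82 az -105.8 x-axis az -27.4 el 4.37
8 rows [[0.095, -0.16, -0.14, -0.0172], [0.099, -0.157, -0.14, -0.0172], [0.104, -0.155, -0.14, -0.0172], [0.108, -0.152, -0.14, -0.0172], [0.112, -0.149, -0.14, -0.0172], [0.116, -0.146, -0.14, -0.0172], [0.12, -0.142, -0.14, -0.0172], [0.124, -0.139, -0.14, -0.0172]]
10 rows [0.116, -0.167, -0.063, 0.0]
```

move_arm([
  [[0.095,-0.16,-0.14,-0.0172],[0.099,-0.157,-0.14,-0.0172],[0.104,-0.155,-0.14,-0.0172],[0.108,-0.152,-0.14,-0.0172],[0.112,-0.149,-0.14,-0.0172],[0.116,-0.146,-0.14,-0.0172],[0.12,-0.142,-0.14,-0.0172],[0.124,-0.139,-0.14,-0.0172]],
])

```text
time: 15.45
position: [-26.1, -737.0, 330.2]
ee_rot: [158.7, -0.1, -16.8]
ft_force: [0.3, -0.8, 2.1]
gripper_width: 85.3
```

```bash
python3 -c "
from h import *
s,R=st();p=s['position'];w2=np.array([400,-380,340.]);plan(R,w2-p,0)"
```

```text
t 15.45 J [35.7, 33.1, 75.9, 80.5, -32.8, 69.1, 92.0] P [-26.1, -737.0, 330.2] F [0.3, -0.8, 2.1] w 85.3
tilt 21.25 az -106.6 x-axis az -16.8 el 0.08
10 rows [0.122, -0.172, -0.071, 0.0]
```

move_arm([
  [[0.122,-0.172,-0.071,0],[0.122,-0.172,-0.071,0],[0.122,-0.172,-0.071,0],[0.122,-0.172,-0.071,0],[0.122,-0.172,-0.071,0],[0.122,-0.172,-0.071,0],[0.122,-0.172,-0.071,0],[0.122,-0.172,-0.071,0]],
])

```text
time: 16.45
position: [303.4, -460.4, 338.9]
ee_rot: [159.1, -0.1, -16.9]
ft_force: [-0.0, -0.5, 0.5]
gripper_width: 85.5
```

```bash
python3 -c "
from h import *
s,R=st();p=s['position'];w2=np.array([500,0,320.]);plan(R,w2-p,0);plan(R,np.array([540,190,260])-w2)"
```

```text
t 16.45 J [-19.2, -6.9, 55.7, 98.8, 25.8, 78.6, 15.9] P [303.4, -460.4, 338.9] F [-0.0, -0.5, 0.5] w 85.5
tilt 20.92 az -106.6 x-axis az -16.9 el 0.15
9 rows [0.024, -0.21, -0.071, 0.0]
4 rows [-0.017, -0.202, -0.013, 0.0]
```

move_arm([
  [[0.024,-0.21,-0.071,0],[0.024,-0.21,-0.071,0],[0.024,-0.21,-0.071,0],[0.024,-0.21,-0.071,0],[0.024,-0.21,-0.071,0],[0.024,-0.21,-0.071,0],[0.024,-0.21,-0.071,0],[0.024,-0.21,-0.071,0]],
])

```text
time: 17.45
position: [478.0, -50.5, 320.8]
ee_rot: [159.1, -0.1, -17.0]
ft_force: [0.9, -0.1, 0.2]
gripper_width: 85.0
```

```bash
python3 -c "
from h import *
s,R=st();p=s['position'];w2=np.array([520,250,240.]);plan(R,w2-p,0)"
```

```text
t 17.45 J [-37.2, 3.1, 26.0, 94.9, 17.1, 92.3, -28.9] P [478.0, -50.5, 320.8] F [0.9, -0.1, 0.2] w 85.0
tilt 20.95 az -106.8 x-axis az -17.0 el 0.06
6 rows [-0.032, -0.206, -0.021, 0.0]
```

move_arm([
  [[-0.032,-0.206,-0.021,0],[-0.032,-0.206,-0.021,0],[-0.032,-0.206,-0.021,0],[-0.032,-0.206,-0.021,0],[-0.032,-0.206,-0.021,0],[-0.032,-0.206,-0.021,0],[0,0,0,0]],
])

```text
time: 18.32
position: [517.8, 252.9, 236.9]
ee_rot: [158.9, 0.1, -16.6]
ft_force: [0.2, -0.9, -0.1]
gripper_width: 85.3
```

```bash
python3 -c "
from h import *
s,R=st();d=cam('wrist');save(d,'w1.png');print(proj(d,[[505.8,204.8,25],[503.7,200.5,104],[505,203,104]]))"
```

```text
t 18.32 J [-49.7, 25.1, 16.6, 79.0, 6.3, 93.3, -50.7] P [517.8, 252.9, 236.9] F [0.2, -0.9, -0.1] w 85.3
tilt 21.06 az -107.0 x-axis az -16.6 el -0.15
[[280.86273927 148.03716108]
 [280.03881055 198.23052427]
 [280.65572703 195.73862909]]
```

View pics/w1.png

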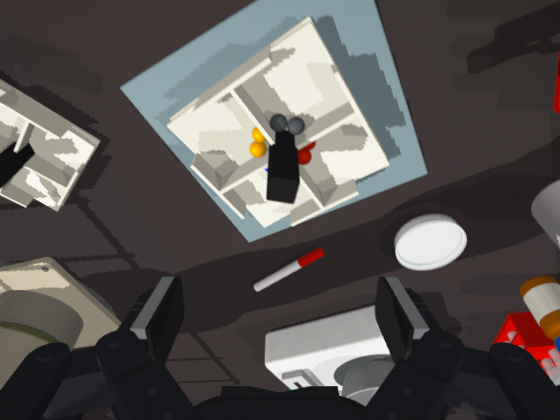

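```bash
python3 -c "
from h import *
d=load('wrist');p=d['pixels'];a=cv2.resize(p[150:220,240:330],None,fx=8,fy=8,interpolation=cv2.INTER_CUBIC)
a=np.clip(a.astype(float)*2.5,0,255).astype(np.uint8)
cv2.imwrite('pics/wc.png',a[:,:,::-1]);print(plane(d,[[283,190]],104))
s0=load('scene');b=cv2.resize(s0['pixels'][240:300,250:320],None,fx=8,fy=8,interpolation=cv2.INTER_CUBIC);b=np.clip(b.astype(float)*2.5,0,255).astype(np.uint8);cv2.imwrite('pics/sc2.png',b[:,:,::-1])"
```

```text
[[508.69833625 208.42111084 104.        ]]
```

View pics/wc.png

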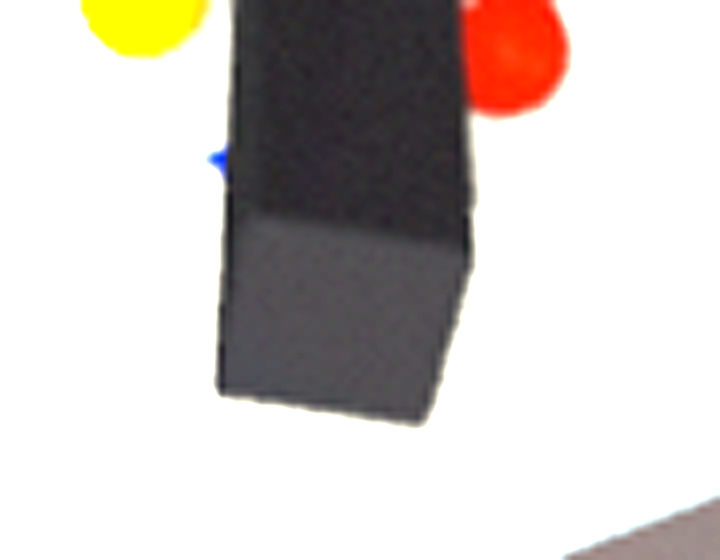

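View pics/sc2.png

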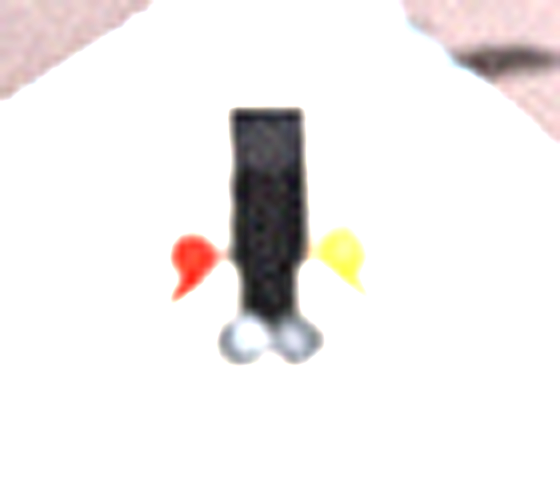

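```bash
python3 -c "
from h import *
d=load('wrist');s0=load('scene');t=load('top')
f=lambda q:plane(d,(np.array(q)/8+[240,150]-.45),104)
w=f([[240,215],[468,240],[425,425],[220,390]]);print(w.round(1),w.mean(0))
print(plane(s0,[[282.9,256.9]],104))
p=t['pixels'][170:200,230:260].max(2);print(p[8:25,2:24])"
```

```text
[[501.9 225.2 104. ]
 [523.9 215.4 104. ]
 [513.  192.5 104. ]
 [492.7 203.7 104. ]] [507.87647805 209.17670106 104.        ]
[[507.52211823 207.99049701 104.        ]]
[[250 228 165 109  84  62  48  45  46  49  53  62  76  89 100 110 123 138
  152 157 156 154]
 [243 215 155 104  74  55  46  44  45  45  45  47  53  59  74  94 114 132
  147 156 162 169]
 [221 189 145  98  62  48  46  45  44  44  46  44  46  48  55  68  94 127
  157 184 203 218]
 [170 143 115  80  53  46  44  46  44  44  45  46  46  44  40  45  86 146
  201 229 238 240]
 [124  95  80  59  47  45  46  45  45  45  48  46  45  42  35  40  91 168
  225 238 236 227]
 [ 94  73  58  48  45  45  46  47  45  45  47  48  45  38  28  34  82 151
  202 210 192 164]
 [ 81  68  62  57  53  48  46  48  47  48  48  46  43  35  25  25  55 105
  142 155 158 156]
 [ 95  96 105 109  95  68  49  46  49  49  49  47  37  28  21  21  40  79
  123 159 177 186]
 [162 176 188 187 161 110  62  45  46  47  47  43  34  22  19  25  50  93
  142 181 208 220]
 [230 235 236 228 201 143  84  50  42  43  43  36  27  21  19  36  72 111
  157 197 224 235]
 [241 238 231 216 190 153 111  78  58  44  39  32  25  21  24  51  92 127
  157 191 224 236]
 [226 219 206 191 180 166 144 121 102  80  58  44  43  43  45  64 102 136
  156 174 200 218]
 [218 217 216 218 216 205 183 161 144 126 105  91  97 107  96  95 128 160
  172 177 177 177]
 [230 231 236 242 243 236 219 189 168 157 145 141 157 176 157 130 157 191
  208 205 187 168]
 [239 240 247 251 251 248 236 209 183 174 173 175 195 216 197 154 171 210
  227 226 210 185]
 [242 244 250 252 253 251 242 220 203 206 211 209 214 226 220 167 166 203
  230 233 222 197]
 [243 244 248 252 252 250 242 229 229 237 240 235 230 233 232 191 156 178
  215 227 220 205]]
```

```bash
python3 -c "
from h import *
s,R=st();p=s['position'];plan(R,np.array([505,200,70.3])-p,0,6)"
```

```text
t 18.38 J [-49.6, 24.9, 16.7, 79.0, 6.3, 93.3, -50.6] P [518.6, 250.2, 238.0] F [-0.2, -1.2, -0.6] w 85.6
tilt 21.08 az -107.0 x-axis az -16.8 el -0.05
6 rows [0.001, -0.008, 0.117, 0.0]
```

move_arm([
  [[0.001,-0.008,0.117,0],[0.001,-0.008,0.117,0],[0.001,-0.008,0.117,0],[0.001,-0.008,0.117,0],[0.001,-0.008,0.117,0],[0.001,-0.008,0.117,0],[0,0,0,0]],
])

```text
time: 19.25
position: [504.7, 196.4, 70.3]
ee_rot: [158.8, 0.1, -17.1]
ft_force: [0.6, -0.6, -0.1]
gripper_width: 85.4
```

```bash
python3 -c "
from h import *
s,R=st();d=cam('wrist');save(d,'w2.png');d=cam('scene');save(d,'s2.png');a=cv2.resize(d['pixels'][190:350,190:370],None,fx=4,fy=3.7);cv2.imwrite('pics/s2c.png',a[:,:,::-1])"
```

```text
t 19.25 J [-47.1, 28.8, 16.4, 95.2, 6.2, 73.2, -51.3] P [504.7, 196.4, 70.3] F [0.6, -0.6, -0.1] w 85.4
tilt 21.16 az -107.3 x-axis az -17.1 el -0.07
```

View pics/w2.png

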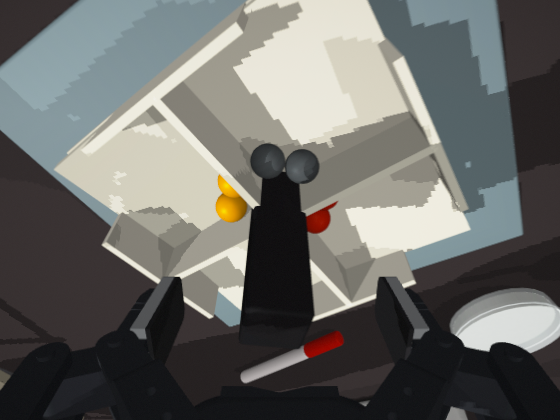

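View pics/s2c.png

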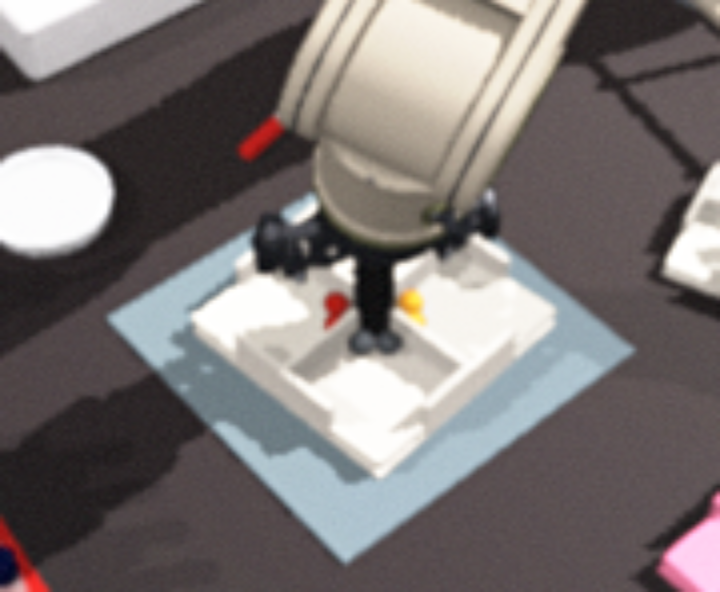

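move_arm([
  [[0,-0.012,0,0],[0,0,0,0],[0,0,0,0],[0,0,0,0],[0,0,0,0]],
], claw=-1, grip_force=80)

```text
time: 19.98
position: [506.2, 201.9, 70.4]
ee_rot: [159.0, 0.0, -17.0]
ft_force: [0.2, 2.0, 6.5]
gripper_width: 26.8
```

```bash
python3 -c "
from h import *
s,R=st();d=cam('wrist');save(d,'w3.png');d=cam('scene');save(d,'s3.png');a=cv2.resize(d['pixels'][190:350,190:370],None,fx=4,fy=3.7);cv2.imwrite('pics/s3c.png',a[:,:,::-1])"
```

```text
t 19.98 J [-47.2, 29.1, 16.2, 94.7, 6.1, 73.3, -51.4] P [506.2, 201.9, 70.4] F [0.2, 2.0, 6.5] w 26.8
tilt 20.98 az -107.0 x-axis az -17.0 el -0.01
```

View pics/w3.png

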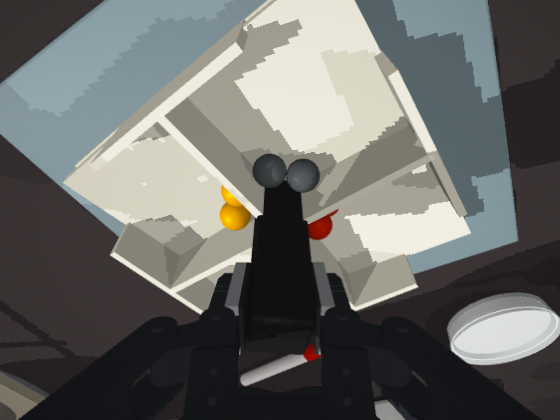

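View pics/s3c.png

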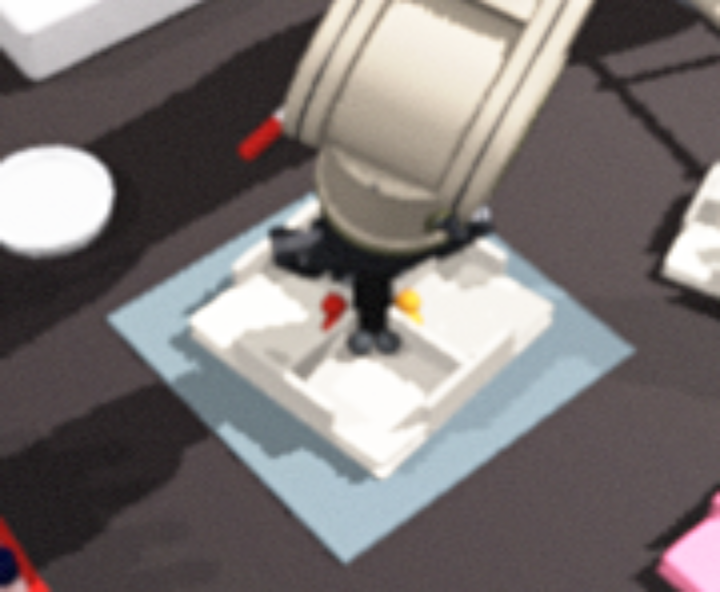

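```bash
cat > pl.py <<'E'
from h import *
# tray in tool frame from grip state
def grip():
    s=dict(position=np.array([506.2,201.9,70.4]),ee=[159.0,0.0,-17.0])
    R=Ro.from_euler('xyz',s['ee'],degrees=True).as_matrix();P=s['position']
    d=R[:,2]; g=P-19*d
    C=np.array([g[0],g[1],4.]); az=np.radians(-107-45)   # tray x-axis
    T=np.array([[np.cos(az),-np.sin(az),0],[np.sin(az),np.cos(az),0],[0,0,1]])
    return R.T@T, R.T@(C-P)   # rotation, origin of tray in tool
Rt,pt=grip()
pts=np.array([[x*85,y*85,z] for x in(1,-1) for y in(1,-1) for z in(0,21)]+[[x*85,y*43,z] for x in(1,-1) for y in(1,-1) for z in(0,46)]+[[y*43,x*85,z] for x in(1,-1) for y in(1,-1) for z in(0,46)],float)
def tray(R,P): return R@Rt, P+R@pt
E
python3 - <<'E'
from pl import *
R0=Ro.from_euler('xyz',[159,0,-17],degrees=True).as_matrix()
bowl=np.array([541,-249.3,120])
for sg in (1,-1):
  for phi in (0,30,60,90,120,140,150):
    R=R0@Ro.from_euler('z',sg*phi,degrees=True).as_matrix()
    Q,o=tray(R,np.zeros(3)); up=Q.T@[0,0,1]; low=-up[:2]
    W=o+pts@Q.T; 
    e=(o+Q@[70,70,21]); 
    print(sg*phi,'lean %.1f body az %.1f'%(np.degrees(np.arccos(up[2])),np.degrees(np.arctan2(low[1],low[0]))),'lowest',W[:,2].min().round(1),'blue tip rel TCP',(o+Q@[85,85,21.]).round(1),'E(64,85)',(o+Q@[64,85,21.]).round(1),'E(85,64)',(o+Q@[85,64,21.]).round(1))
E
```

```text
0 lean 0.0 body az -95.6 lowest -66.4 blue tip rel TCP [ -33.2 -108.4  -45.4] E(64,85) [-14.6 -98.6 -45.4] E(85,64) [-43.  -89.9 -45.4]
30 lean 10.6 body az -31.0 lowest -86.5 blue tip rel TCP [-72.7 -84.6 -49.7] E(64,85) [-52.  -84.5 -46.4] E(85,64) [-72.5 -63.7 -51.7]
60 lean 20.6 body az -16.7 lowest -98.3 blue tip rel TCP [-95.1 -45.8 -61.5] E(64,85) [-77.6 -54.9 -54.4] E(85,64) [-84.8 -27.6 -63.6]
90 lean 29.4 body az -2.0 lowest -98.7 blue tip rel TCP [-94.4  -2.3 -77.5] E(64,85) [-84.6 -17.7 -67.2] E(85,64) [-76.5   8.8 -77.9]
120 lean 36.2 body az 13.3 lowest -110.5 blue tip rel TCP [-70.7  34.2 -93.6] E(64,85) [-71.1  17.  -81.5] E(85,64) [-49.9  35.7 -90.7]
140 lean 39.4 body az 23.7 lowest -118.3 blue tip rel TCP [ -45.    49.7 -102.1] E(64,85) [-52.3  34.2 -89.9] E(85,64) [-25.4  44.6 -96.8]
150 lean 40.5 body az 29.0 lowest -121.3 blue tip rel TCP [ -30.4   53.9 -105.3] E(64,85) [-40.8  40.1 -93.4] E(85,64) [-12.1  45.9 -98.7]
0 lean 0.0 body az -95.6 lowest -66.4 blue tip rel TCP [ -33.2 -108.4  -45.4] E(64,85) [-14.6 -98.6 -45.4] E(85,64) [-43.  -89.9 -45.4]
-30 lean 10.6 body az 121.0 lowest -86.5 blue tip rel TCP [  13.  -110.8  -49.7] E(64,85) [ 24.5 -93.4 -51.7] E(85,64) [ -4.2 -99.1 -46.4]
-60 lean 20.6 body az 106.7 lowest -98.3 blue tip rel TCP [ 53.3 -91.1 -61.5] E(64,85) [ 54.9 -70.3 -63.6] E(85,64) [ 33.6 -88.9 -54.4]
-90 lean 29.4 body az 92.0 lowest -98.7 blue tip rel TCP [ 77.  -54.6 -77.5] E(64,85) [ 68.3 -35.5 -77.9] E(85,64) [ 60.2 -62.  -67.2]
-120 lean 36.2 body az 76.7 lowest -110.5 blue tip rel TCP [ 77.7 -11.1 -93.6] E(64,85) [ 61.3   1.7 -90.7] E(85,64) [ 68.5 -25.6 -81.5]
-140 lean 39.4 body az 66.3 lowest -118.3 blue tip rel TCP [  65.1   16.  -102.1] E(64,85) [ 46.   22.8 -96.8] E(85,64) [ 62.5  -0.9 -89.9]
-150 lean 40.5 body az 61.0 lowest -121.3 blue tip rel TCP [  55.3   27.7 -105.3] E(64,85) [ 35.7  31.2 -98.7] E(85,64) [ 56.2  10.5 -93.4]
```

move_arm([
  [[0,0.014,-0.037,0],[0,0.029,-0.075,0],[0,0.029,-0.075,0],[0,0.014,-0.037,0],[0,0,0,0]],
])

```text
time: 20.7
position: [506.6, 201.5, 130.6]
ee_rot: [159.1, -0.1, -17.0]
ft_force: [-0.0, -0.0, -5.8]
gripper_width: 26.7
```

```bash
python3 -c "
from h import *
s,R=st();d=cam('wrist');save(d,'w4.png');d=cam('scene');save(d,'s4.png');a=cv2.resize(d['pixels'][190:350,190:370],None,fx=4,fy=3.7);cv2.imwrite('pics/s4c.png',a[:,:,::-1])"
```

```text
t 20.7 J [-47.7, 25.2, 16.8, 92.2, 6.8, 79.5, -50.6] P [506.6, 201.5, 130.6] F [-0.0, -0.0, -5.8] w 26.7
tilt 20.94 az -106.8 x-axis az -17.0 el 0.05
```

View pics/w4.png

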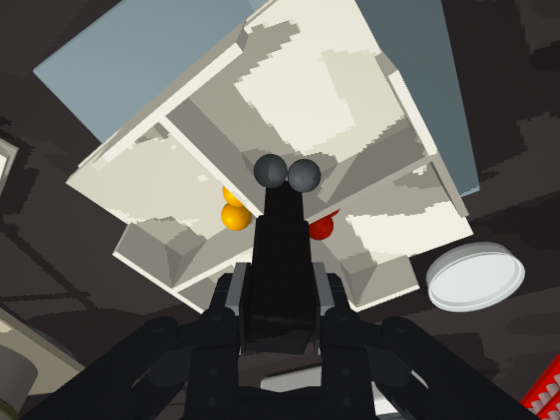

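View pics/s4c.png

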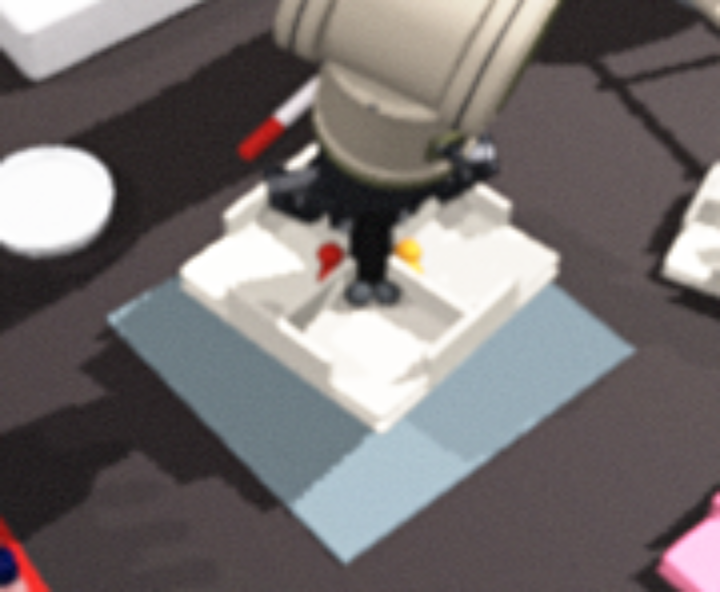

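```bash
python3 -c "
from h import *
s,R=st();plan(R,[30,-200,113],0,1);plan(R,np.array([569,-306,243])-s['position']-[30,-200,113],0,1)"
```

```text
t 20.8 J [-47.7, 25.2, 16.8, 92.3, 6.8, 79.5, -50.6] P [505.9, 201.2, 129.2] F [0.6, 0.4, -5.5] w 26.4
tilt 21.05 az -107.1 x-axis az -17.0 el -0.03
1 rows [0.348, 0.844, -0.16, 0.0]
1 rows [0.485, 1.062, 0.405, 0.0]
```

move_arm([
  [[0.017,0.042,-0.008,0],[0.035,0.084,-0.016,0],[0.052,0.127,-0.024,0],[0.052,0.127,-0.024,0],[0.052,0.127,-0.024,0],[0.052,0.127,-0.024,0],[0.052,0.127,-0.024,0],[0.036,0.084,-0.016,0]],
], grip_force=110)

```text
time: 21.8
position: [535.8, -2.9, 244.4]
ee_rot: [159.0, -0.1, -17.2]
ft_force: [0.7, 1.2, -5.7]
gripper_width: 26.3
```

```bash
python3 -c "
from h import *
s,R=st();plan(R,np.array([569,-306,243])-s['position'],0,1)"
```

```text
t 21.8 J [-36.1, 14.4, 24.2, 92.3, 12.5, 85.1, -31.5] P [535.8, -2.9, 244.4] F [0.7, 1.2, -5.7] w 26.3
tilt 21.03 az -107.1 x-axis az -17.2 el 0.05
1 rows [0.485, 1.042, 0.407, 0.0]
```

move_arm([
  [[0.039,0.083,0.033,0],[0.058,0.125,0.049,0],[0.058,0.125,0.049,0],[0.058,0.125,0.049,0],[0.058,0.125,0.049,0],[0.058,0.125,0.049,0],[0.058,0.125,0.049,0],[0.049,0.104,0.041,0]],
])

```text
time: 22.8
position: [565.1, -274.9, 241.7]
ee_rot: [158.9, 0.0, -17.1]
ft_force: [0.2, 0.2, -6.4]
gripper_width: 26.1
```

move_arm([
  [[0.029,0.063,0.024,0],[0.019,0.042,0.016,0],[0,0,0,0],[0,0,0,0]],
])

```text
time: 23.3
position: [570.4, -300.6, 240.9]
ee_rot: [159.0, 0.0, -16.9]
ft_force: [-0.6, -0.2, -5.3]
gripper_width: 26.4
```

```bash
python3 -c "
from h import *
s,R=st();plan(R,np.array([569,-306,243])-s['position'],0,1)
d=cam('scene');save(d,'s5.png');d=cam('top');save(d,'t5.png')"
```

```text
t 23.3 J [-12.3, 22.4, 33.1, 85.0, 9.3, 75.4, -0.5] P [570.4, -300.6, 240.9] F [-0.6, -0.2, -5.3] w 26.4
tilt 20.99 az -107.0 x-axis az -16.9 el -0.03
1 rows [0.001, 0.024, 0.0, 0.0]
```

View pics/s5.png

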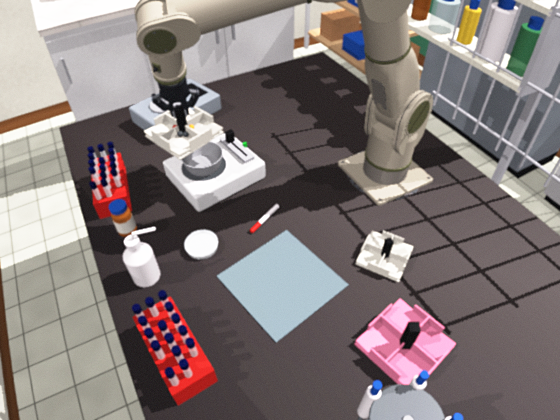

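View pics/t5.png

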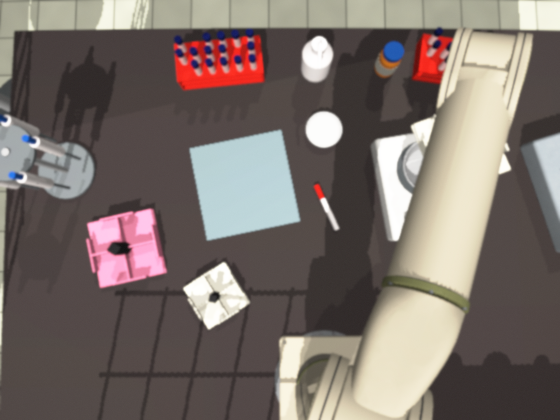

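```bash
python3 -c "
from h import *
s,R=st();plan(R,np.array([566,-316,243])-s['position'],0,2)"
```

```text
t 23.4 J [-12.3, 22.4, 33.1, 85.0, 9.3, 75.4, -0.5] P [570.5, -300.6, 241.0] F [0.2, -0.6, -6.0] w 26.3
tilt 21.00 az -106.9 x-axis az -16.9 el -0.01
2 rows [0.0, 0.031, 0.008, 0.0]
```

move_arm([
  [[0,0.031,0.008,0],[0,0.031,0.008,0],[0,0,0,0.117],[0,0,0,0.117],[0,0,0,0.117],[0,0,0,0.117],[0,0,0,0.117],[0,0,0,0.117]],
])

```text
time: 24.4
position: [565.0, -317.7, 243.1]
ee_rot: [170.3, -18.7, -78.9]
ft_force: [0.5, -0.1, -5.6]
gripper_width: 25.7
```

```bash
python3 -c "
from h import *
s,R=st()"
```

```text
t 24.4 J [-18.9, 24.9, 45.0, 85.3, 3.7, 74.3, -58.5] P [565.0, -317.7, 243.1] F [0.5, -0.1, -5.6] w 25.7
tilt 21.03 az -107.0 x-axis az -78.9 el 18.74
```

move_arm([
  [[0,0,0,0.117],[0,0,0,0.117],[0,0,0,0.117],[0,0,0,0.117],[0,0,0,0.117],[0,0,0,0.117],[0,0,0,0.117],[0,0,0,0.06]],
])

```text
time: 25.4
position: [565.2, -317.4, 243.0]
ee_rot: [-163.0, -12.6, -161.4]
ft_force: [0.6, -0.7, -4.9]
gripper_width: 26.2
```

```bash
python3 -c "
from h import *
s,R=st();d=cam('scene');save(d,'s6.png');a=cv2.resize(d['pixels'][70:220,110:290],None,fx=4,fy=3.9);cv2.imwrite('pics/s6c.png',a[:,:,::-1])"
```

```text
t 25.4 J [-28.8, 31.5, 62.0, 85.7, -7.1, 74.0, -129.6] P [565.2, -317.4, 243.0] F [0.6, -0.7, -4.9] w 26.2
tilt 21.03 az -107.0 x-axis az -161.4 el 12.61
```

View pics/s6c.png

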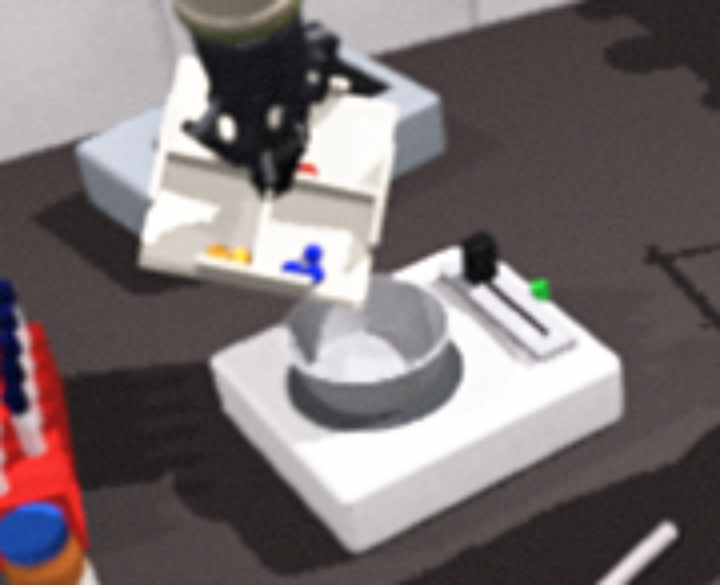

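move_arm([
  [[0,0,0,0.08],[0,0,0,0],[0,0,0,0]],
])

```text
time: 25.82
position: [565.4, -317.3, 243.0]
ee_rot: [-161.7, -10.6, -168.0]
ft_force: [0.3, 0.0, -5.3]
gripper_width: 26.1
```

```bash
python3 -c "
from h import *
s,R=st();d=cam('scene');save(d,'s7.png');a=cv2.resize(d['pixels'][70:220,110:290],None,fx=4,fy=3.9);cv2.imwrite('pics/s7c.png',a[:,:,::-1])"
```

```text
t 25.82 J [-29.5, 32.3, 63.6, 85.8, -8.4, 74.0, -135.4] P [565.4, -317.3, 243.0] F [0.3, 0.0, -5.3] w 26.1
tilt 21.03 az -107.0 x-axis az -168.0 el 10.55
```

View pics/s7c.png

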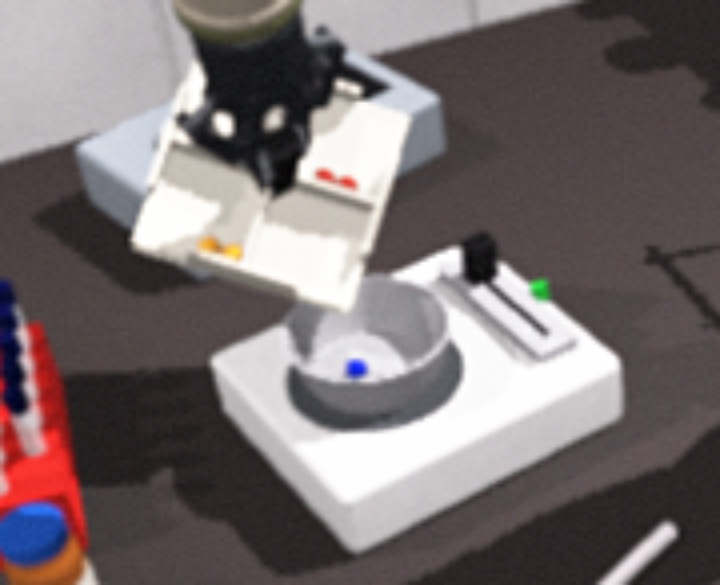

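move_arm([
  [[0,0,0,0.06],[0,0,0,0],[0,0,0,0]],
])

```text
time: 26.25
position: [565.4, -317.1, 242.9]
ee_rot: [-160.8, -8.8, -173.2]
ft_force: [0.8, 1.0, -5.3]
gripper_width: 26.3
```

```bash
python3 -c "
from h import *
s,R=st();d=cam('scene');save(d,'s8.png');a=cv2.resize(d['pixels'][90:190,130:250],None,fx=6,fy=6,interpolation=cv2.INTER_CUBIC);cv2.imwrite('pics/s8c.png',a[:,:,::-1]);d=cam('top');a=cv2.resize(d['pixels'][100:250,365:515],None,fx=4,fy=4);cv2.imwrite('pics/t8c.png',a[:,:,::-1]);d=cam('wrist');save(d,'w8.png')"
```

```text
t 26.25 J [-30.1, 33.0, 64.9, 85.8, -9.4, 74.1, -140.1] P [565.4, -317.1, 242.9] F [0.8, 1.0, -5.3] w 26.3
tilt 21.03 az -107.0 x-axis az -173.2 el 8.81
```

View pics/s8c.png

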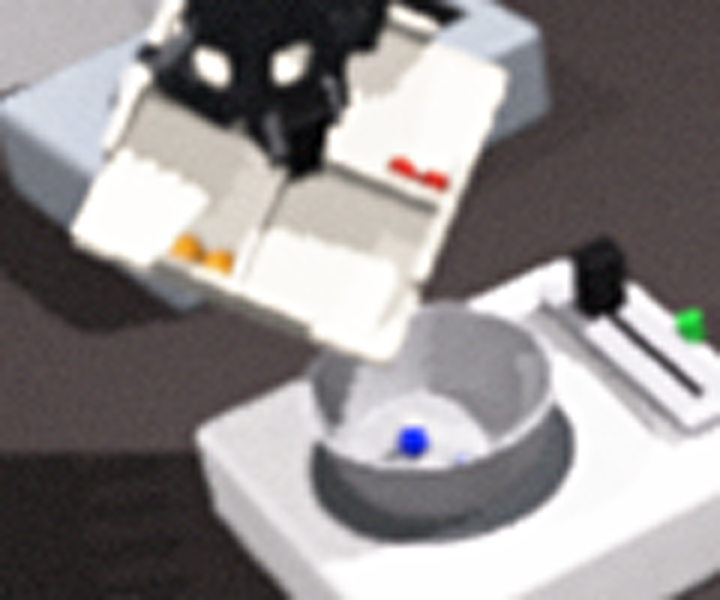

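View pics/t8c.png

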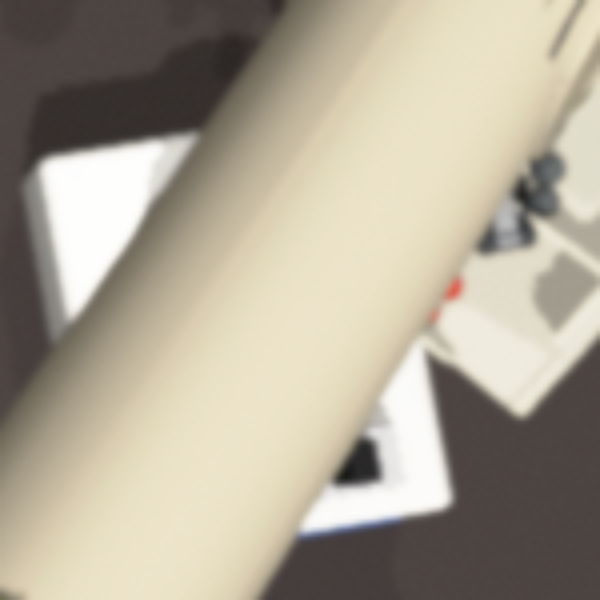

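View pics/w8.png

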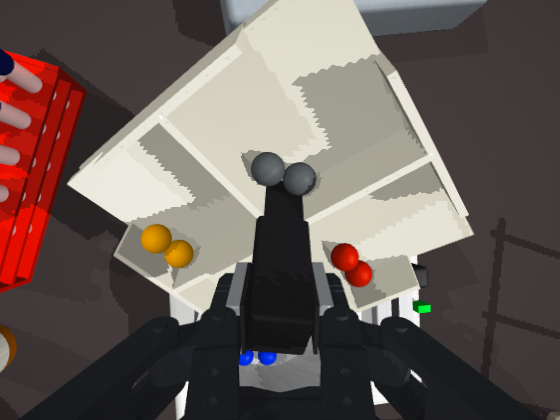

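move_arm([
  [[0,0,0,-0.117],[0,0,0,-0.117],[0,0,0,-0.117],[0,0,0,-0.117],[0,0,0,-0.117],[0,0,0,-0.117],[0,0,0,-0.117],[0,0,0,-0.117]],
])

```text
time: 27.4
position: [565.3, -317.3, 242.9]
ee_rot: [172.6, -19.8, -86.0]
ft_force: [-0.0, 0.8, -4.8]
gripper_width: 26.0
```

move_arm([
  [[0,0,0,-0.117],[0,0,0,-0.117],[0,0,0,-0.117],[0,0,0,-0.117],[0,0,0,-0.117],[0,0,0,-0.117],[0,0,0,0]],
])

```text
time: 28.28
position: [565.2, -317.5, 242.9]
ee_rot: [159.1, -2.7, -24.0]
ft_force: [0.2, -0.2, -5.6]
gripper_width: 26.0
```

```bash
python3 -c "
from h import *
s,R=st();x=R[:,0];y=R[:,1];print(np.degrees(np.arctan2(x[2],y[2])))
d=cam('scene');save(d,'s9.png');a=cv2.resize(d['pixels'][90:190,130:250],None,fx=6,fy=6,interpolation=cv2.INTER_CUBIC);cv2.imwrite('pics/s9c.png',a[:,:,::-1]);d=cam('wrist');save(d,'w9.png')"
```

```text
t 28.27 J [-11.3, 22.5, 33.9, 84.9, 9.0, 75.0, -6.4] P [565.2, -317.5, 242.9] F [0.2, -0.2, -5.6] w 26.0
tilt 21.04 az -107.0 x-axis az -24.0 el 2.69
7.50618210103466
```

View pics/s9c.png

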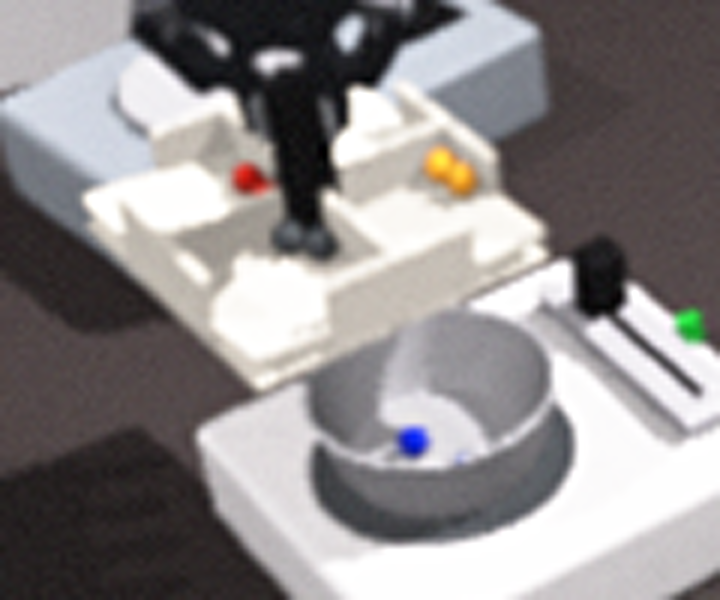

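View pics/w9.png

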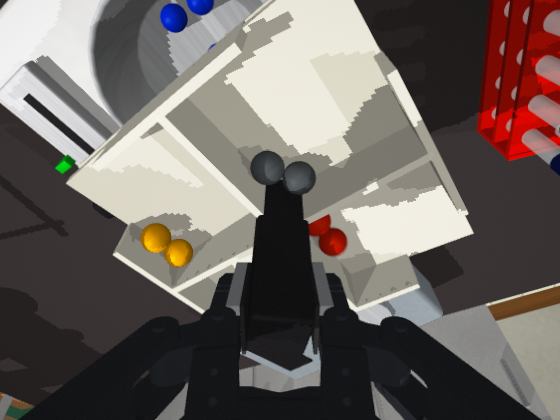

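move_arm([
  [[0,0,0,-0.083],[0,0,0,0]],
])

```text
time: 28.62
position: [565.4, -317.2, 242.8]
ee_rot: [159.0, -0.1, -17.2]
ft_force: [-0.0, 0.2, -5.2]
gripper_width: 25.8
```

```bash
python3 -c "
from h import *
s,R=st();x=R[:,0];y=R[:,1];print(np.degrees(np.arctan2(x[2],y[2])));plan(R,np.array([507,202,243])-s['position'],0,1)"
```

```text
t 28.62 J [-10.5, 22.3, 32.7, 84.8, 9.5, 75.1, 0.6] P [565.4, -317.2, 242.8] F [-0.0, 0.2, -5.2] w 25.8
tilt 21.03 az -107.0 x-axis az -17.2 el 0.06
0.1734341690174764
1 rows [-0.836, -1.787, -0.689, 0.0]
```

move_arm([
  [[-0.021,-0.045,-0.017,0],[-0.042,-0.089,-0.034,0],[-0.0585,-0.125,-0.048,0],[-0.0585,-0.125,-0.048,0],[-0.0585,-0.125,-0.048,0],[-0.0585,-0.125,-0.048,0],[-0.0585,-0.125,-0.048,0],[-0.0585,-0.125,-0.048,0]],
])

```text
time: 29.62
position: [535.2, -58.4, 242.8]
ee_rot: [159.0, -0.1, -17.1]
ft_force: [0.6, -0.6, -4.7]
gripper_width: 26.1
```

move_arm([
  [[-0.0585,-0.125,-0.048,0],[-0.0585,-0.125,-0.048,0],[-0.0585,-0.125,-0.048,0],[-0.0585,-0.125,-0.048,0],[-0.0585,-0.125,-0.048,0],[-0.0585,-0.125,-0.048,0],[-0.042,-0.089,-0.034,0],[-0.021,-0.045,-0.017,0]],
])

```text
time: 30.62
position: [505.3, 197.7, 242.4]
ee_rot: [159.0, -0.0, -16.9]
ft_force: [0.3, -1.8, -4.7]
gripper_width: 26.1
```

```bash
python3 -c "
from h import *
s,R=st();x=R[:,0];y=R[:,1];plan(R,np.array([507,203,80])-s['position'],0,6)
d=cam('wrist');save(d,'w10.png');d=cam('top');save(d,'t10.png')"
```

```text
t 30.62 J [-47.4, 19.7, 16.7, 85.4, 8.4, 91.5, -48.8] P [505.3, 197.7, 242.4] F [0.3, -1.8, -4.7] w 26.1
tilt 21.03 az -106.9 x-axis az -16.9 el 0.02
6 rows [-0.0, -0.042, 0.1, 0.0]
```

View pics/w10.png

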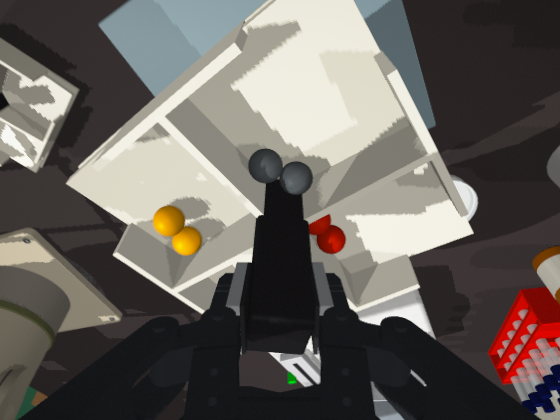

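View pics/t10.png

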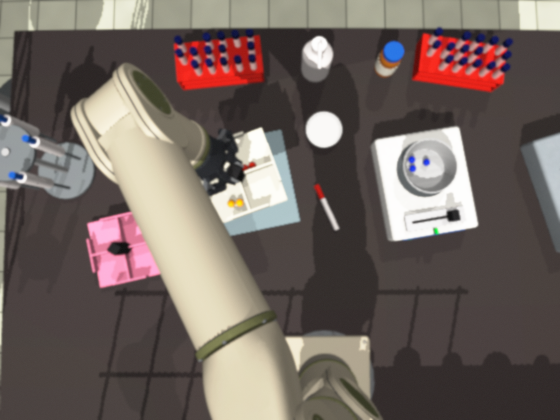

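Top view: three blue balls in the bowl at (411,159), (426,161), (410,168); the amber and red balls are still in their bays. Now lower the tray.

move_arm([
  [[0,-0.02,0.05,0],[0,-0.042,0.1,0],[0,-0.042,0.1,0],[0,-0.042,0.1,0],[0,-0.042,0.1,0],[0,-0.042,0.1,0],[0,-0.02,0.05,0],[0,0,0,0]],
])

```text
time: 31.72
position: [506.7, 199.3, 79.4]
ee_rot: [158.9, 0.0, -17.0]
ft_force: [0.4, 0.5, -4.6]
gripper_width: 26.1
```

```bash
python3 -c "
from h import *
s,R=st();plan(R,[0,0,-8],0,2)"
```

```text
t 31.73 J [-46.4, 28.4, 15.4, 94.3, 6.7, 74.4, -51.5] P [506.7, 199.3, 79.4] F [0.4, 0.5, -4.6] w 26.1
tilt 21.13 az -107.2 x-axis az -17.0 el -0.05
2 rows [0.0, -0.006, 0.015, 0.0]
```

move_arm([
  [[0,-0.005,0.013,0],[0,-0.005,0.013,0],[0,-0.002,0.006,0],[0,0,0,0]],
])

```text
time: 32.22
position: [507.1, 200.3, 71.7]
ee_rot: [159.0, -0.0, -17.0]
ft_force: [0.2, 0.0, -3.9]
gripper_width: 26.4
```

move_arm([
  [[0,-0.002,0.005,0],[0,-0.001,0.003,0],[0,0,0,0]],
])

```text
time: 32.6
position: [507.8, 200.1, 70.6]
ee_rot: [159.0, -0.1, -17.0]
ft_force: [2.3, -2.7, 6.1]
gripper_width: 26.1
```

Contact made (+6 N). Release.

move_arm([
  [[0,0,0,0],[0,0,0,0],[0,0,0,0],[0,0,0,0]],
], claw=1)

```text
time: 33.1
position: [506.9, 200.3, 69.3]
ee_rot: [159.0, 0.0, -17.0]
ft_force: [0.6, -0.9, -0.8]
gripper_width: 85.1
```

```bash
python3 -c "
from h import *
s,R=st();d=cam('scene');save(d,'s11.png');a=cv2.resize(d['pixels'][190:350,190:370],None,fx=4,fy=3.7);cv2.imwrite('pics/s11c.png',a[:,:,::-1]);d=cam('wrist');save(d,'w11.png')"
```

```text
t 33.1 J [-46.4, 29.1, 15.3, 94.7, 6.6, 73.3, -51.7] P [506.9, 200.3, 69.3] F [0.6, -0.9, -0.8] w 85.1
tilt 21.04 az -107.0 x-axis az -17.0 el -0.01
```

View pics/s11c.png

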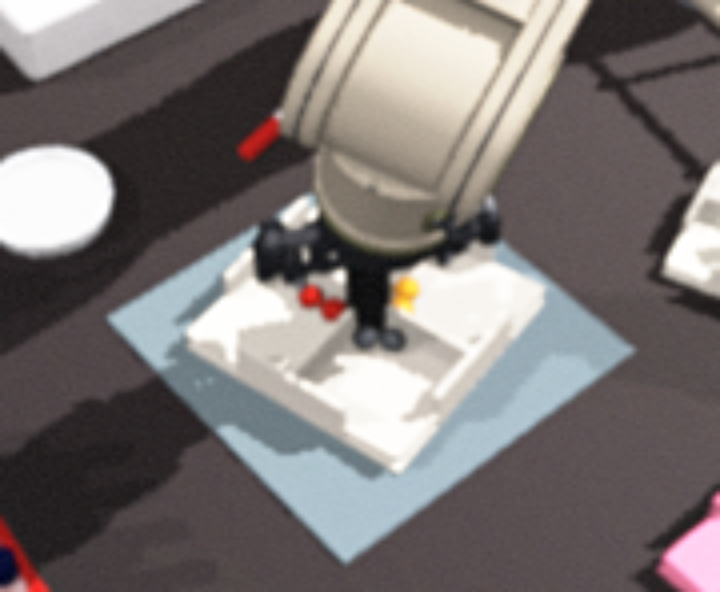

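View pics/w11.png

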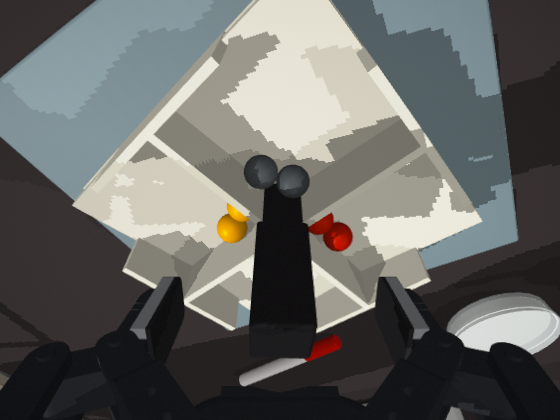

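move_arm([
  [[0,0,-0.08,0],[0,0,-0.16,0],[0,0,-0.24,0],[0,0,-0.2,0],[0,0,0,0]],
])

```text
time: 33.83
position: [526.1, 260.8, 231.5]
ee_rot: [159.3, -0.2, -16.9]
ft_force: [0.1, -1.0, -0.2]
gripper_width: 85.2
```

```bash
python3 -c "
from h import *
s,R=st();plan(R,np.array([430,-356,230])-s['position'])
d=cam('wrist');save(d,'w12.png')
t=load('top');f=lambda q:np.array(q)/4.6+[365,120]-.4
a=np.radians(9);m=np.array([[np.cos(a),np.sin(a)],[-np.sin(a),np.cos(a)]])
for n,q,z in (('slider',[412,436],124.5),('mark',[326,510],88)): print(n,m@(plane(t,f([q]),z)[0][:2]-[507.5,-255.2]))
b=t['pixels'][200:240,395:475];cv2.imwrite('pics/sl.png',cv2.resize(b,None,fx=9,fy=9,interpolation=cv2.INTER_NEAREST)[:,:,::-1])"
```

```text
t 33.83 J [-48.8, 26.3, 15.6, 77.7, 6.2, 92.9, -51.3] P [526.1, 260.8, 231.5] F [0.1, -1.0, -0.2] w 85.2
tilt 20.71 az -106.4 x-axis az -16.9 el 0.20
11 rows [0.032, 0.21, 0.08, 0.0]
slider [-89.18757894 -33.51113057]
mark [-120.93140201    5.04132596]
```

View pics/sl.png

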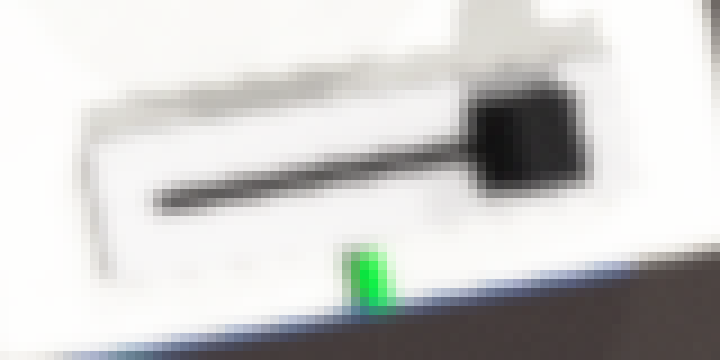

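View pics/w12.png

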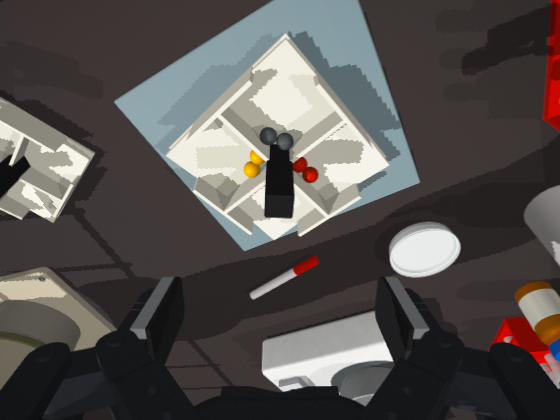

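move_arm([
  [[0.032,0.21,0.08,0],[0.032,0.21,0.08,0],[0.032,0.21,0.08,0],[0.032,0.21,0.08,0],[0.032,0.21,0.08,0],[0.032,0.21,0.08,0],[0.032,0.21,0.08,0],[0.032,0.21,0.08,0]],
], claw=-1, grip_force=40)

```text
time: 34.88
position: [453.1, -191.8, 228.1]
ee_rot: [159.0, 0.1, -17.0]
ft_force: [1.8, 0.1, -0.3]
gripper_width: 0.2
```

move_arm([
  [[0.032,0.21,0.08,0],[0.032,0.21,0.08,0],[0.032,0.21,0.08,0],[0,0,0,0]],
])

```text
time: 35.38
position: [424.6, -362.4, 229.0]
ee_rot: [158.9, 0.1, -17.4]
ft_force: [-0.6, 0.3, 0.9]
gripper_width: 0.1
```

```bash
python3 -c "
from h import *
s,R=st();plan(R,np.array([430,-357,101])-s['position'],0,4)
d=cam('wrist');save(d,'w13.png')"
```

```text
t 35.38 J [-14.6, 7.5, 41.0, 103.0, 17.2, 69.1, 2.8] P [424.6, -362.4, 229.0] F [-0.6, 0.3, 0.9] w 0.1
tilt 21.12 az -107.7 x-axis az -17.4 el -0.11
4 rows [0.004, -0.052, 0.117, 0.0]
```

View pics/w13.png

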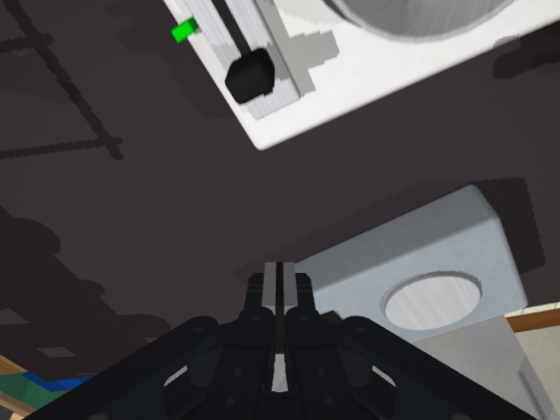

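```bash
python3 -c "
from h import *
d=load('wrist');p=plane(d,[[253,70]],124.5)[0];q=plane(d,[[184,26]],88)[0]
a=np.radians(9);m=np.array([[np.cos(a),np.sin(a)],[-np.sin(a),np.cos(a)]])
print(p,q,m@(p[:2]-[507.5,-255.2]),m@(q[:2]-[507.5,-255.2]))
b=d['pixels'][10:120,150:320];cv2.imwrite('pics/sl2.png',cv2.resize(b,None,fx=4.5,fy=4.5,interpolation=cv2.INTER_CUBIC)[:,:,::-1])"
```

```text
[ 429.91686285 -296.28962945  124.5       ] [ 390.73512628 -266.68775042   88.        ] [-83.05579419 -28.44707137] [-117.12438446    6.9197334 ]
```

View pics/sl2.png

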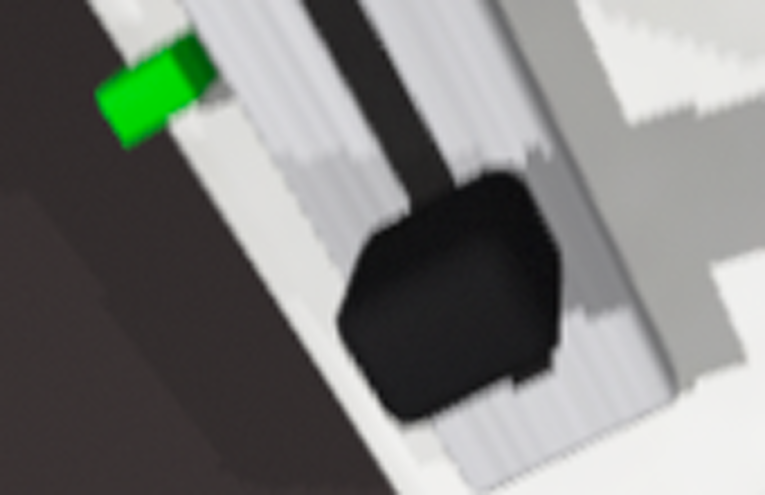

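```bash
python3 -c "
from h import *
d=load('wrist');p=plane(d,[[249.6,84]],124.5)[0];q=plane(d,[[182.3,32.2]],88)[0]
a=np.radians(9);m=np.array([[np.cos(a),np.sin(a)],[-np.sin(a),np.cos(a)]])
print(p,q,m@(p[:2]-[507.5,-255.2]),m@(q[:2]-[507.5,-255.2]))"
```

```text
[ 425.07442898 -303.5183128   124.5       ] [ 387.95900066 -269.69635756   88.        ] [-88.96942488 -34.82923408] [-120.33698121    4.38244894]
```

move_arm([
  [[0.004,-0.05,0.117,0],[0.004,-0.05,0.117,0],[0.004,-0.05,0.117,0],[0.004,-0.05,0.117,0],[0,0,0,0]],
])

```text
time: 36.05
position: [432.2, -352.8, 100.3]
ee_rot: [159.0, 0.3, -16.9]
ft_force: [0.0, -0.5, 1.2]
gripper_width: 0.0
```

```bash
python3 -c "
from h import *
s,R=st();a=np.radians(9);m=np.array([[np.cos(a),np.sin(a)],[-np.sin(a),np.cos(a)]]);mp=m@(s['position'][:2]-[507.5,-255.2]);print(mp)
plan(R,np.r_[m.T@[-90.5-mp[0],-66-mp[1]],101-s['position'][2]],0,2)
plan(R,np.r_[m.T@[0,10],0],0,1)
d=cam('wrist');save(d,'w14.png')"
```

```text
t 36.05 J [-12.4, 17.5, 39.2, 110.4, 12.3, 53.6, 1.3] P [432.2, -352.8, 100.3] F [0.0, -0.5, 1.2] w 0.0
tilt 21.03 az -107.7 x-axis az -16.9 el -0.32
[-89.64074704 -84.60385539]
2 rows [-0.018, -0.03, -0.013, 0.0]
1 rows [-0.017, -0.034, -0.013, 0.0]
```

View pics/w14.png

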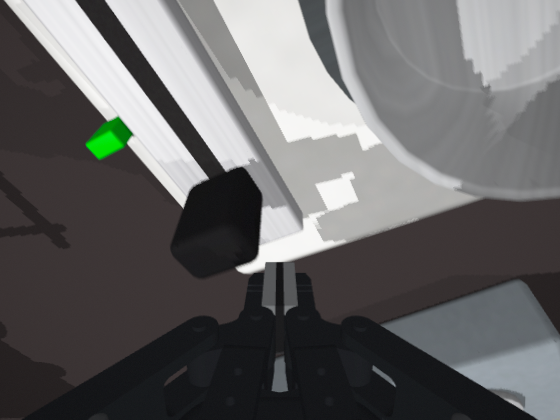

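move_arm([
  [[-0.018,-0.03,-0.013,0],[-0.018,-0.03,-0.013,0],[-0.017,-0.034,-0.013,0],[-0.017,-0.034,-0.013,0],[0,0,0,0]],
])

```text
time: 36.72
position: [427.3, -315.6, 103.5]
ee_rot: [159.0, -0.0, -16.9]
ft_force: [0.7, -0.4, -0.6]
gripper_width: -0.2
```

```bash
cat >> h.py <<'E'
def mill(p):
    a=np.radians(9);m=np.array([[np.cos(a),np.sin(a)],[-np.sin(a),np.cos(a)]]);return m@(np.array(p)[:2]-[507.5,-255.2])
E
python3 -c "
from h import *
s,R=st();print(mill(s['position']))
d=cam('wrist');save(d,'w15.png');d=cam('scene');save(d,'s15.png');b=d['pixels'][90:190,180:290];cv2.imwrite('pics/s15c.png',cv2.resize(b,None,fx=6,fy=6,interpolation=cv2.INTER_CUBIC)[:,:,::-1])"
```

```text
t 36.73 J [-16.9, 14.0, 39.1, 113.4, 14.9, 54.9, -4.2] P [427.3, -315.6, 103.5] F [0.7, -0.4, -0.6] w -0.2
tilt 20.99 az -106.9 x-axis az -16.9 el 0.00
[-88.67942793 -47.07834601]
```

View pics/w15.png

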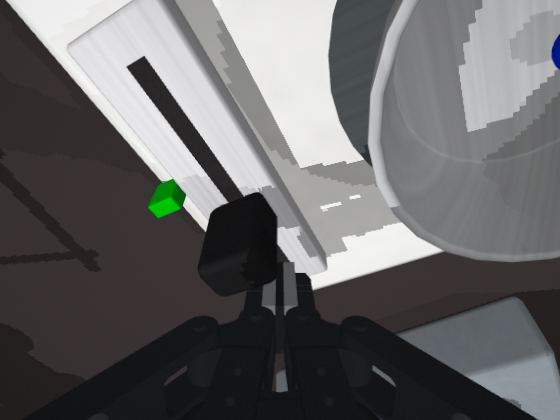

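View pics/s15c.png

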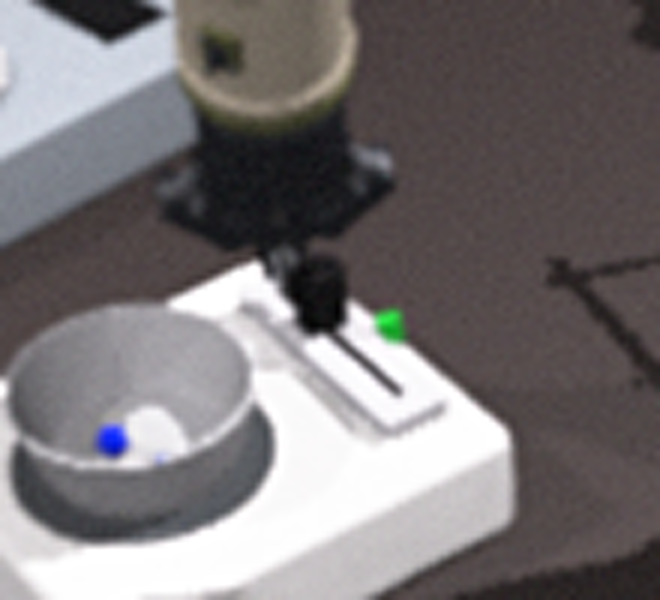

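```bash
python3 -c "
from h import *
d=load('wrist');b=d['pixels'][170:310,140:300];b=np.clip(b.astype(float)*2,0,255).astype(np.uint8);cv2.imwrite('pics/sl3.png',cv2.resize(b,None,fx=4,fy=4,interpolation=cv2.INTER_CUBIC)[:,:,::-1])"
```

```text
(no output)
```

View pics/sl3.png

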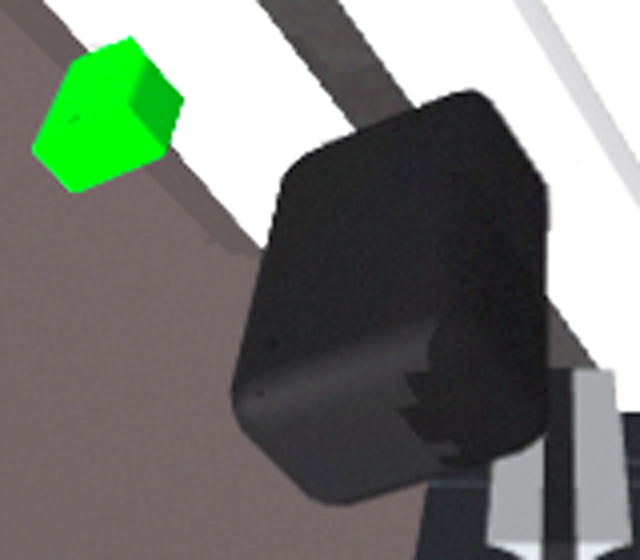

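```bash
python3 -c "
from h import *
d=load('wrist')
f=lambda q,z:[mill(x).round(1).tolist() for x in plane(d,np.array(q,float)/4+[140,170]-.4,z)]
print(f([[388,415],[235,400],[440,320],[545,430],[335,505]],124.5)); print(f([[32,150],[70,190],[165,155],[130,105],[70,65],[130,38],[183,100]],88))"
```

```text
[[-88.2, -12.4], [-99.8, -4.5], [-77.7, -3.3], [-76.1, -20.6], [-100.0, -22.1]]
[[-126.7, 8.1], [-126.7, 1.4], [-113.6, 0.9], [-112.7, 8.4], [-115.2, 15.6], [-107.2, 15.6], [-107.1, 6.4]]
```

move_arm([
  [[-0.0145,-0.029,-0.011,0],[-0.0145,-0.029,-0.011,0],[0,0,0,0]],
])

```text
time: 37.2
position: [424.6, -298.8, 103.2]
ee_rot: [159.0, 0.0, -16.9]
ft_force: [0.4, -0.1, 0.7]
gripper_width: 0.1
```

```bash
python3 -c "
from h import *
s,R=st();print(mill(s['position']))
d=cam('wrist');save(d,'w16.png')
b=d['pixels'][170:310,140:300];b=np.clip(b.astype(float)*2,0,255).astype(np.uint8);cv2.imwrite('pics/sl4.png',cv2.resize(b,None,fx=4,fy=4,interpolation=cv2.INTER_CUBIC)[:,:,::-1])"
```

```text
t 37.2 J [-18.7, 12.7, 38.8, 114.6, 15.9, 55.6, -6.7] P [424.6, -298.8, 103.2] F [0.4, -0.1, 0.7] w 0.1
tilt 21.01 az -107.0 x-axis az -16.9 el -0.03
[-88.71933565 -30.09416849]
```

View pics/sl4.png

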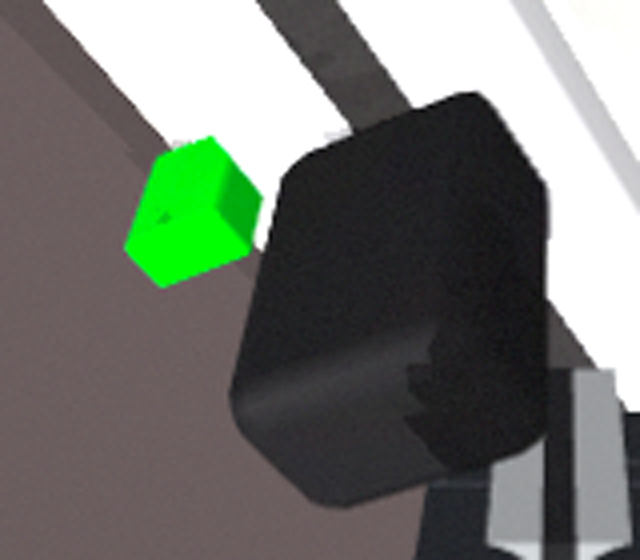

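```bash
python3 -c "
from h import *
d=load('wrist')
f=lambda q,z:[mill(x).round(1).tolist() for x in plane(d,np.array(q,float)/4+[140,170]-.4,z)]
print(f([[235,402],[440,320],[545,430],[335,506]],124.5)); print(f([[126,248],[163,288],[250,250],[213,205]],88))
s,R=st();plan(R,np.r_[(np.array([[np.cos(.157),-np.sin(.157)],[np.sin(.157),np.cos(.157)]])@[0,-25]),0],0,2);plan(R,[0,-40,120],0,3)"
```

```text
[[-99.7, 12.5], [-77.5, 13.9], [-75.9, -3.3], [-99.9, -5.0]]
[[-126.4, 8.2], [-126.5, 0.7], [-113.2, 1.5], [-112.9, 9.4]]
t 37.25 J [-18.7, 12.7, 38.8, 114.6, 15.9, 55.6, -6.6] P [424.7, -299.1, 103.3] F [0.7, -0.0, 0.5] w 0.3
tilt 21.01 az -107.0 x-axis az -16.9 el -0.02
2 rows [0.022, 0.042, 0.016, 0.0]
3 rows [0.015, 0.105, -0.131, 0.0]
```

Slider centre ≈ 4.5, mark ≈ 4.9 mm along the mill's y: at the mark. I back off and rise clear, then check.

move_arm([
  [[0.022,0.042,0.016,0],[0.022,0.042,0.016,0],[0.015,0.105,-0.131,0],[0.015,0.105,-0.131,0],[0.015,0.105,-0.131,0],[0,0.18,-0.1,0],[0,0.18,-0.1,0],[0,0,0,0]],
])

```text
time: 38.25
position: [407.4, -431.7, 305.6]
ee_rot: [158.9, -0.3, -17.3]
ft_force: [0.2, 0.8, -0.6]
gripper_width: -0.3
```

```bash
python3 -c "
from h import *
s,R=st()
d=cam('top');save(d,'t17.png');p=d['pixels']
cv2.imwrite('pics/t17m.png',cv2.resize(p[140:245,370:490],None,fx=5.5,fy=5.5,interpolation=cv2.INTER_CUBIC)[:,:,::-1])
cv2.imwrite('pics/t17t.png',cv2.resize(p[125:245,185:305],None,fx=5,fy=5,interpolation=cv2.INTER_CUBIC)[:,:,::-1])
d=cam('scene');save(d,'s17.png')"
```

```text
t 38.25 J [-9.8, 7.8, 44.9, 93.8, 15.1, 74.5, 13.9] P [407.4, -431.7, 305.6] F [0.2, 0.8, -0.6] w -0.3
tilt 21.14 az -106.6 x-axis az -17.3 el 0.27
```

View pics/t17m.png

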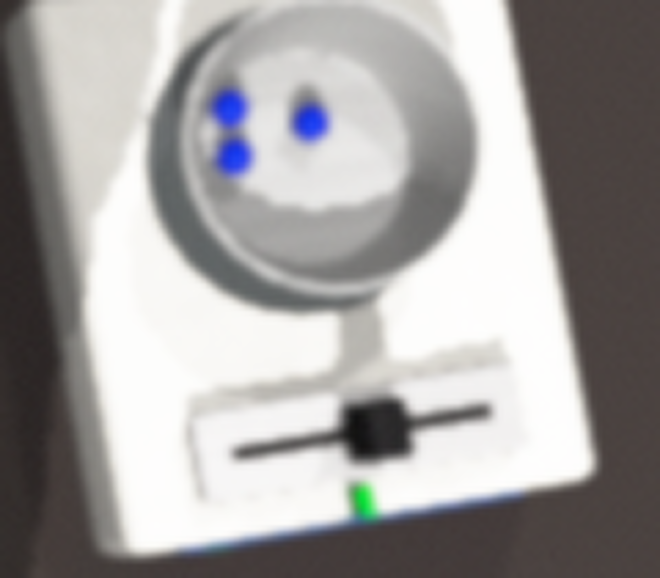

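View pics/t17t.png

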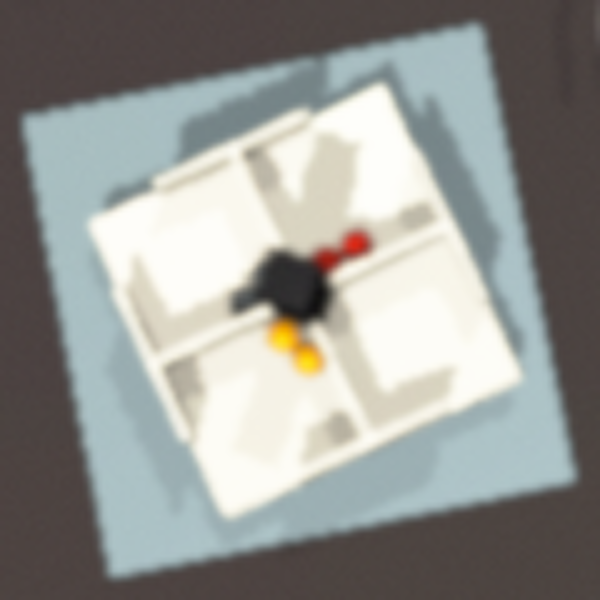

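View pics/s17.png

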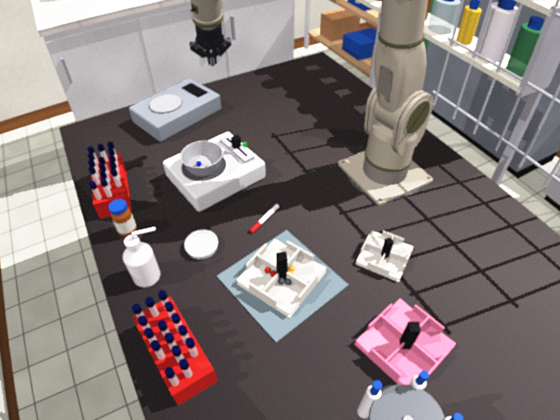

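```bash
python3 -c "
from h import *
d=load('top');f=lambda q:np.array(q,float)/5.5+[370,140]-.4
b=d['pixels'][205:240,425:455];cv2.imwrite('pics/fin.png',cv2.resize(np.clip(b.astype(float)*1.6,0,255).astype(np.uint8),None,fx=18,fy=16,interpolation=cv2.INTER_CUBIC)[:,:,::-1])
print(mill(plane(d,f([[386,428]]),124.5)[0]),mill(plane(d,f([[365,502]]),88)[0]))"
```

```text
[-90.77781189   1.78650366] [-122.09498872    4.01546213]
```

View pics/fin.png

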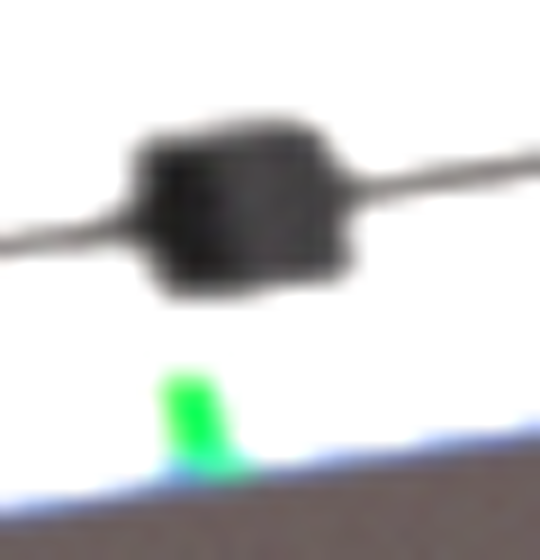

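```bash
python3 -c "
from h import *
d=load('top')
print(mill(plane(d,[[439.2,217.3]],124.5)[0]),mill(plane(d,[[435.6,231.06]],88)[0]))
d=load('scene');b=d['pixels'][128:165,215:260];cv2.imwrite('pics/fin2.png',cv2.resize(np.clip(b.astype(float)*1.8,0,255).astype(np.uint8),None,fx=15,fy=15,interpolation=cv2.INTER_CUBIC)[:,:,::-1])"
```

```text
[-90.28119422   3.10791992] [-122.40096523    4.98370599]
```

View pics/fin2.png

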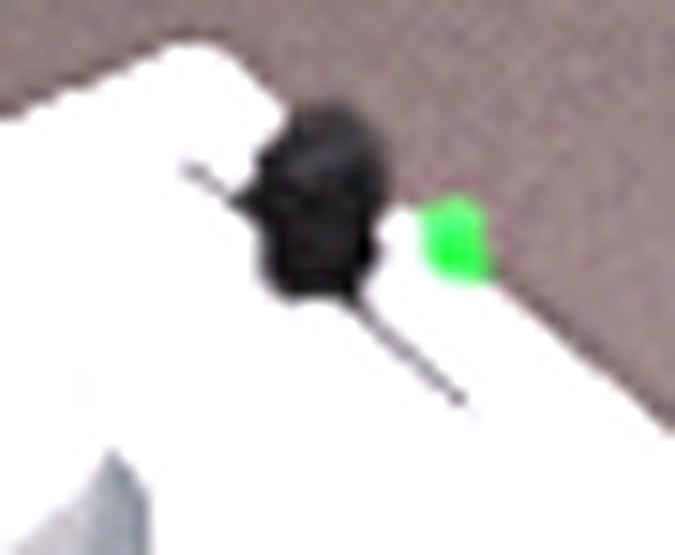

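```bash
python3 -c "
from h import *
finish_job();print('done')"
```

```text
the job is handed in; nothing more can be done
done
```

I poured the three blue balls into the grinding bowl, put the tray back on its mat and pushed the slider to the green mark. I handed the job in at about 38 s; it reported no verdict.

**How the tipping worked:** the moves can only turn the tool about its own axis, so they can't lean the tray directly. I pushed the arm past its outer reach until the tool stayed tilted about 21 degrees, then gripped the post with the tray level. Over the bowl, turning about that tilted axis by about 155 degrees leaned the tray about 40 degrees onto the blue corner. Turning back levelled it, and I set it down.

**What the last checks showed:**
- **Bowl:** the final top view shows all three blue balls in it.
- **Other balls:** the two amber and two red balls are in their bays in the final top view. The steel balls were last seen in their bay in the wrist picture just after release; in the final top view the post hides them.
- **Tray:** it stands flat on the mat, close to the centre and turned about 11 degrees or more from how it first lay.
- **Bystanders:** the petri dish and the marker pen look unmoved.
- **Robot:** the gripper was clear of everything at hand-in.

**One disagreement:** the two cameras differ slightly on how far the slider stands short of the mark. The wrist camera says about 0.4 mm and the top camera about 2 mm, both inside the 5 mm allowed, so I left it.

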